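Set the slot of a guide rail with a spacer and hold it for tacking

ROBOT

A 7-joint arm with a two-finger parallel gripper is mounted at the origin on the work surface. World frame = base frame: x ahead of the robot, y to its left, z up, the work surface at z = 0. Lengths are in m, angles in rad, forces in N, time in s.
With the tool pointing down it reaches from about 0.425 to 0.925 m from the base axis. Payload 6.8 kg.
Tool frame: the origin (TCP) lies at the very end of the fingers, on their centre line; the grasp point (between the pads) lies 19 mm behind it; z points along the fingers, x is the direction in which the jaws open and shut, and the axes are right-handed (so a half turn about z gives the same grasp; the last joint's range is limited). The gripper opens to 85 mm and grips with 20 to 120 N. Pads are 22 mm wide; open, the fingers measure 114 mm over their backs; the gripper's body (76 mm by 85 mm) begins 54 mm behind the grasp point. The pads swing forward as they close: fully open they stand 13 mm farther back than shut.
Start: joints at [-1.23, 0.477, 0.022, 1.555, -0.011, 1.109, -0.083], TCP at [0.293, 0.608, 0.207] pointing down, gripper open.
Joint ranges: [-2.96, 2.96], [-0.34, 2.1], [-1.41, 1.46], [0.24, 2.44], [-1.37, 4.51], [0.17, 1.92], [-2.96, 2.96]. Speed limits (rad/s): [2.39, 2.39, 3.14, 3.14, 3.14, 3.14, 3.14].

INTERFACE

Orientations are given as a unit quaternion [w, x, y, z].
In Python, from station import bot gives the robot as it stands.
- The arm moves only by the shell command python3 -m creep 'ROWS' [FORCE]. ROWS is JSON, a list that holds one entry, the list of rows, each a list of 7 numbers: the shift along the tool's x, y, z in cm, then the turn, a rotation vector about the tool's x, y, z in rad, then the opening, from 0 (shut) to 1 (fully open). In form: [[[dx, dy, dz, wx, wy, wz, claw], ...]]. A call has 1 to 10 rows; each row is the pose to reach, as a shift and turn from the pose commanded when the call began, along the tool's axes at that moment; what a row does not reach only later rows make up. A row lasts 1/8 s, in which the tool goes at most 62.5 mm and 10.7 degrees, less where a joint would pass 70% of its speed; a pose out of reach is approached as far as the arm can. A call with a gripper value outside its range is refused whole. The fingers move at their own pace and stop on an object; FORCE is the grip in N (left out, the last holds). Time passes only in rows, so rows that repeat a pose let the fingers close. It gives the time, the measured TCP pose, the force and the opening at its end, in the units of the state.
- bot.get_obs(): the state, without advancing time (a new reading comes with each control period).
- bot.read_camera(name): name is "side" or "top" or "wrist"; returns (picture, depth): 480x640x3 uint8, blue, green, red; 480x640 float32, m along the optical axis (not along the pixel's ray), 0 where there is no reading.
- bot.calibration(name): a dict with "mtx" (3x3 intrinsics, pixels), "rvec" (rotation vector, rad) and "tvec" (3), from world to camera coordinates, as OpenCV has them. Camera axes: x right, y down, z forward; pixel columns grow to the right and rows downward; lengths in m; the calibration is good to about 2 mm. A picture is of the moment at which its call begins: read the wrist's pose just before it. calibration takes no time and is no camera call; for the wrist camera it gives the pose at the moment of the call.
- bot.hand_in(): hands the job in, once; it reports no verdict.
Trained networks look in the newest picture that a camera, given by its name, has taken for a name from the list of things; names that differ only in an ending like _2 or _b are one class to them, and where a whole thing is asked for, a point or a joint stands for the part that bears it (a point fixed in the world has none). Each returns a list of dicts, best first, with "p" (0 to 1); they miss things now and then, are a little off and sometimes report something else, mostly with a low value. They report only what shows in the picture. A call takes as long as a camera call. They do not tell look-alikes from the thing itself.
- bot.find_in(camera, label): "xy" ([column, row] in pixels, amid what is visible of it).
- bot.silhouettes(camera, label): "mask" (480x640 bool, what is visible of it) and "xy" ([column, row] in pixels, amid what is visible of it).
The state is a dict: "t": time; "q": joint angles; "joint_vel": joint speeds; "joint_torque": joint torques, N m; "eef_pos": TCP position; "tool_rot": TCP orientation; "contact_force": force on the tool from outside, world axes, zero at the start; "torque": the same for the moment, N m; "gripper_width": opening from 0.0 (shut) to 1.0 (fully open).
Only numpy, scipy, OpenCV 4.12 (cv2) and the standard library are available. Lean on these libraries where they do the work, as an engineer would, in place of code of your own. Each camera call takes 0.05 s, during which the arm holds its last target.

TASK

Two square tubes on the clamped base plate are to be tacked with a parallel slot between them: one tube is welded already, the other lies loose and askew beside it. First switch on the fume extraction by pushing the flat START button all the way down and letting it come up again (leave the mushroom-headed STOP alone), then stand the T-shaped spacer right down in the gap between the tubes, at the end where the gap is wide enough to take it without shoving the loose tube aside. Then press the loose tube firmly against the spacer so that it lies flat along it and parallel to the welded tube, and finish while still holding it pressed like that, with the other things on the bench left where they are.

Things in the scene. Friction and masses are not known exactly. Their poses are not given: they have to be found in the camera images.
- start (a joint): START push button of the extraction station: 0 = up, 0.006 (m) = fully down; it is a spring button and takes about 5 N to be fully down. Vertical travel, pressed downwards.
- start_top (a point): centre of the top of the START button, a flat black round button 28 mm across that stands 10 mm out of a grey collar 44 mm across. It is on the top of the extraction station, a fixed grey box 85 x 150 mm, 51 mm high; the top of the button is 73 mm above the bench. The STOP button is 72 mm away on the same box.
- stop (a joint): STOP button of the same station: 0 = up, 0.006 (m) = fully down. Not to be pressed.
- stop_top (a point): centre of the top of the STOP button, a black mushroom head 40 mm across, its top 81 mm above the bench.
- fixed_rail: the welded tube: bare steel square tube 180 mm long, 30 x 30 mm outside, 3 mm wall, welded to the clamped base plate (cannot move). Origin: centre of its underside, on the plate's top face, 10 mm above the bench. x runs along the tube, z is up, y points to the side where the loose tube lies; its face towards the slot is at y = +15 mm.
- base_plate: the steel base plate, fixed: 220 mm (x) x 170 mm (y) x 10 mm; origin at the centre of its underside, on the bench; axes parallel to the welded tube's. The welded tube lies at y = -36 to -6 mm of it; the slot is to be from y = -6 to +6 mm. Two bench clamps, up to 84 mm above the bench, stand at y = -55 to -125 mm, away from the loose tube.
- loose_rail: the loose tube, same section and length, about 0.42 kg, lying on the base plate beside the welded one, askew by up to 10 degrees either way. Origin: centre of its underside; x along it, y away from the welded tube (slot face y = -15 mm, outer face y = +15 mm), z up. Slides when pushed: opposite the spacer, it turns until it lies flat along the spacer; elsewhere it swings past it.
- rail_mid (a point): middle of the loose tube's top face, 30 mm above its underside. At this middle the gap is about 16 to 19 mm wide at the start, wider towards one end of the tubes and narrower towards the other; the finished slot is 12 mm wide.
- rail_end_a (a point): middle of the top face's edge at the +x end of the loose tube (90 mm from its centre, 30 mm above its underside).
- rail_end_b (a point): the same at the -x end of the loose tube.
- spacer: the spacer: upside-down T of 12 mm bare steel plate, standing loose on the bench, 0.36 kg. Foot 90 mm long (x), 12 mm thick (y), 30 mm high; on its middle a stem to hold it by, 26 mm (x) x 12 mm (y), from 30 to 72 mm height. Origin: centre of its underside; x along the foot, z up. Fully down in the gap it stands on the base plate, its foot's top level with the tubes' tops.
- spacer_top (a point): centre of the top of the spacer's stem, 72 mm above its underside.
- wire_brush: bystander: wire brush with a wooden handle, 280 mm long, 30 mm high, lying on the bench; origin near its middle.
- chipping_hammer: bystander: chipping hammer, 250 mm long, 26 mm high, lying on the bench; origin near its middle.
- pliers: bystander: pliers, 200 mm long, 14 mm high, lying on the bench; origin near the middle.
- offcut: bystander: offcut of the square tube, 60 mm long, 30 x 30 mm; origin at the centre of its underside.
- flat_bar: bystander: steel flat bar 220 x 40 x 12 mm, lying flat on the bench; origin at the centre of its underside.
- magnet_square: bystander: flat triangular welding magnet, 100 x 100 x 16 mm, lying on the bench.
- wedge: bystander: small steel wedge 46 x 22 mm, about 12 mm high, lying on the base plate behind the welded tube.
Not all that is in view belongs to the job. There is more than one size of the loose_rail; the job needs the largest.

How it is judged:
By the outcome, as a careful person would: the job done as asked, in the order asked, and still so for the second after the job is handed in, while the arm keeps its last pose, push and grip.
It also fails if it takes over 61 s, if anything falls off the work surface, if the arm or the gripper's body presses on something with over 40 N, if the wrist force passes 120 N, or if a joint passes its speed limit or range.

## Working session

There is one attempt and no reset: what is moved stays moved. The work goes in short steps, Python scripts to look and compute and a shell command to move; the robot and the scene stay as the last step left them, time stands still between calls to the robot, and variables do not carry over. Pictures are saved under pics/ and viewed, and the job is handed in when it is done.

```bash
ls; mkdir -p pics; python3 - <<'E'
from station import bot
import cv2
o=bot.get_obs()
for k,v in o.items(): print(k,v)
for c in ["top","side","wrist"]:
    p,d=bot.read_camera(c); cv2.imwrite(f"pics/{c}0.png",p)
    print(c,bot.calibration(c))
E
```

```text
pics
t 0.0
q [-1.23009414  0.47782266  0.02235668  1.55642201 -0.01150544  1.10929227
 -0.08313156]
joint_vel [ 8.64098577e-05  5.03352961e-04  2.49472138e-04  4.44178680e-04
 -5.45772064e-04  1.29102929e-03  1.02059677e-03]
joint_torque [ 6.75959618e-04 -5.96444178e+01  1.60800666e+00 -2.81197625e+01
  1.24412737e-02  9.28773807e-03 -1.66324315e-05]
eef_pos [0.29262813 0.60758435 0.20642338]
tool_rot [ 5.40222443e-04  8.46731932e-01  5.32018994e-01 -7.29738976e-04]
contact_force [-0.23441396 -0.90792301  0.11624698]
torque [ 0.01171973  0.01144875 -0.02177698]
gripper_width 0.9986565118848486
top {'mtx': array([[570.18893136,   0.        , 318.56672587],
       [  0.        , 570.18893136, 242.7555654 ],
       [  0.        ,   0.        ,   1.        ]]), 'rvec': array([ 2.11886356, -2.11454704,  0.17273315]), 'tvec': array([0.00499568, 0.5124773 , 1.29963787])}
side {'mtx': array([[459.6121129 ,   0.        , 319.26305879],
       [  0.        , 459.6121129 , 247.1269695 ],
       [  0.        ,   0.        ,   1.        ]]), 'rvec': array([ 2.09277659, -0.83726938,  0.42691425]), 'tvec': array([-0.39753671,  0.27041002,  0.7487471 ])}
wrist {'mtx': array([[355.72562516,   0.        , 326.79254264],
       [  0.        , 355.72562516, 239.84622236],
       [  0.        ,   0.        ,   1.        ]]), 'rvec': array([-2.44496793, -1.53569298, -0.22145887]), 'tvec': array([-0.67231175, -0.03657004,  0.37907426])}
```

View pics/top0.png

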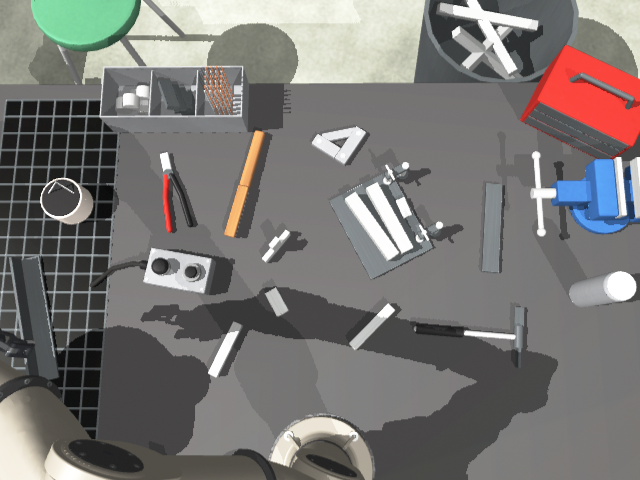

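View pics/side0.png

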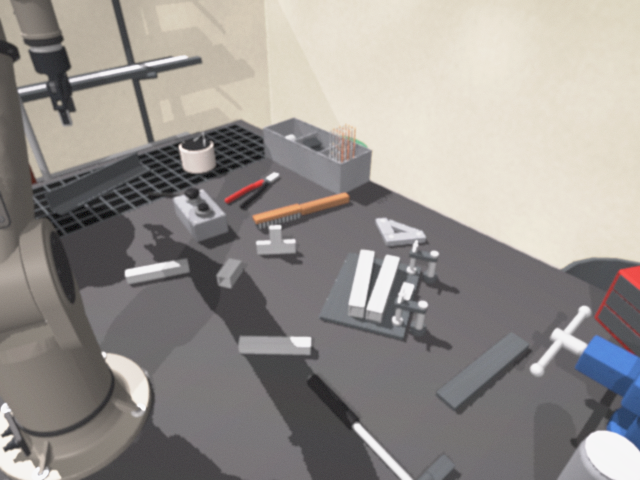

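View pics/wrist0.png

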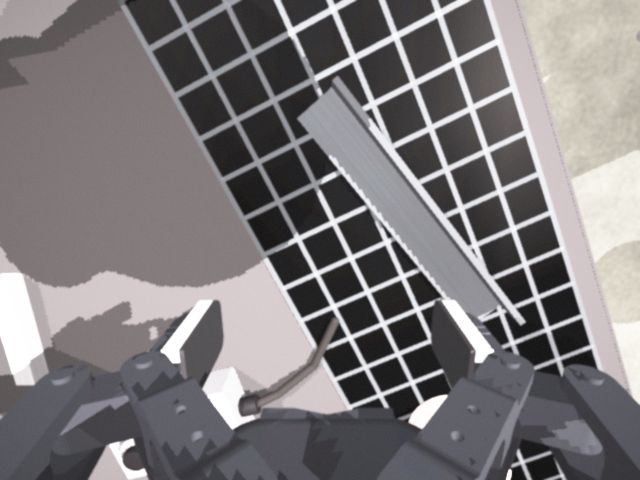

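The top view shows the station at (180,270), the spacer at (276,245), the base plate at (382,225) with the loose tube on its left, and two look-alike shorter tubes at (226,350) and (373,326). Next I'll measure their poses.

```bash
cat > h.py <<'E'
from station import bot
import cv2, numpy as np
from scipy.spatial.transform import Rotation as R
def cam(c):
    k=bot.calibration(c); return k["mtx"],R.from_rotvec(np.ravel(k["rvec"])).as_matrix(),np.ravel(k["tvec"])
def ray(c,uv,z,K=None):
    M,Rm,t=K or cam(c); d=Rm.T@np.linalg.solve(M,[uv[0],uv[1],1.]); o=-Rm.T@t
    return o+d*(z-o[2])/d[2]
def proj(c,P,K=None):
    M,Rm,t=K or cam(c); q=M@(Rm@np.asarray(P,float)+t); return q[:2]/q[2]
def cloud(c,d,K=None):
    M,Rm,t=K or cam(c); v,u=np.mgrid[:480,:640]; z=d
    X=np.stack([(u-M[0,2])/M[0,0]*z,(v-M[1,2])/M[1,1]*z,z],-1)
    return (X-t)@Rm
def crop(p,x0,y0,x1,y1,name,s=5):
    cv2.imwrite(name,cv2.resize(p[y0:y1,x0:x1],None,fx=s,fy=s,interpolation=cv2.INTER_CUBIC))
E
python3 - <<'E'
from h import *
p,d=bot.read_camera("top"); K=cam("top"); np.savez("top0.npz",p=p,d=d)
crop(p,320,150,450,280,"pics/topA.png",4); crop(p,130,220,310,320,"pics/topB.png",4)
C=cloud("top",d,K)
for l in ["start","start_top","stop_top","fixed_rail","loose_rail","base_plate","spacer","spacer_top","rail_mid","rail_end_a","rail_end_b"]:
    if l in("start_top","stop_top","spacer_top","rail_mid","rail_end_a","rail_end_b","start"):
        r=bot.find_in("top",l); print(l,[(round(x["p"],2),np.round(x["xy"]).tolist()) for x in r])
    else:
        r=bot.silhouettes("top",l)
        for x in r:
            m=x["mask"]&(d>0); P=C[m]; print(l,round(x["p"],2),np.round(x["xy"]).tolist(),m.sum(),"zmax",np.percentile(P[:,2],[10,50,95]).round(3))
            rc=cv2.minAreaRect(P[P[:,2]>np.percentile(P[:,2],95)-.006][:,:2].astype(np.float32)); print("   ",rc)
print(bot.get_obs()["t"])
E
```

```text
start [(0.69, [372.0, 229.0]), (0.41, [190.0, 272.0])]
start_top [(0.35, [168.0, 193.0])]
stop_top [(0.77, [159.0, 263.0]), (0.74, [372.0, 226.0])]
fixed_rail 0.8 [385.0, 221.0] 1088 zmax [0.027 0.039 0.044]
    ((0.5763580799102783, -0.16155025362968445), (0.1780710369348526, 0.03134184330701828), 27.338924407958984)
loose_rail 0.92 [373.0, 325.0] 515 zmax [0.018 0.022 0.027]
    ((0.320010244846344, -0.11889853328466415), (0.021358683705329895, 0.1295223832130432), 44.53495407104492)
loose_rail 0.82 [371.0, 226.0] 1035 zmax [0.033 0.04  0.044]
    ((0.5565771460533142, -0.11891693621873856), (0.17895762622356415, 0.030172578990459442), 34.427181243896484)
loose_rail 0.76 [227.0, 350.0] 701 zmax [0.003 0.022 0.027]
    ((0.26601091027259827, 0.22509707510471344), (0.022485965862870216, 0.13051076233386993), 64.70854949951172)
base_plate 0.69 [158.0, 264.0] 246 zmax [0.072 0.079 0.084]
    ((0.45298296213150024, 0.3715265691280365), (0.03517018258571625, 0.03472388908267021), 0.1734129786491394)
base_plate 0.64 [387.0, 224.0] 5324 zmax [0.007 0.012 0.067]
    ((0.612818717956543, -0.2155103087425232), (0.2014729380607605, 0.05999680608510971), 28.09575080871582)
spacer 0.78 [276.0, 247.0] 323 zmax [0.006 0.031 0.073]
    ((0.5103850364685059, 0.109726682305336), (0.012623815797269344, 0.02616235241293907), 47.082366943359375)
spacer_top [(0.64, [273.0, 244.0])]
rail_mid [(0.91, [370.0, 223.0]), (0.83, [225.0, 347.0]), (0.6, [369.0, 327.0])]
rail_end_a [(0.9, [371.0, 226.0]), (0.73, [224.0, 347.0]), (0.61, [369.0, 324.0]), (0.43, [340.0, 140.0]), (0.2, [191.0, 273.0])]
rail_end_b [(0.9, [371.0, 226.0]), (0.73, [224.0, 347.0]), (0.61, [369.0, 324.0]), (0.43, [340.0, 140.0]), (0.2, [191.0, 273.0])]
0.75
```

```bash
python3 - <<'E'
import numpy as np,cv2
from h import *
p=np.load("top0.npz")["p"];d=np.load("top0.npz")["d"]
C=cloud("top",d)
for (u,v) in [(160,266),(191,271),(276,245),(283,239),(270,250),(370,228),(390,218),(350,250),(226,350)]:
    print((u,v),p[v,u],C[v-1:v+2,u-1:u+2].mean((0,1)).round(4))
E
```

```text
(160, 266) [69 67 69] [0.4519 0.3694 0.0807]
(191, 271) [60 59 60] [0.4414 0.2993 0.0731]
(276, 245) [138 140 139] [0.5058 0.106  0.0536]
(283, 239) [223 224 224] [0.5256 0.0921 0.0256]
(270, 250) [254 254 254] [0.498  0.1225 0.0296]
(370, 228) [253 254 254] [ 0.5496 -0.1162  0.0396]
(390, 218) [253 254 254] [ 0.5737 -0.1641  0.0409]
(350, 250) [123 124 126] [ 0.5034 -0.0697 -0.0008]
(226, 350) [254 254 254] [0.2626 0.2215 0.0225]
```

View pics/topA.png

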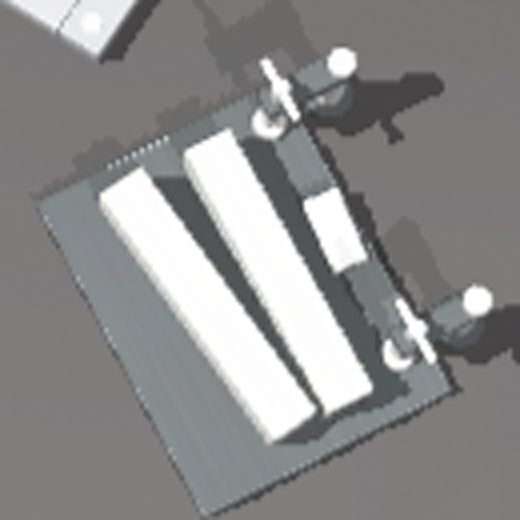

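View pics/topB.png

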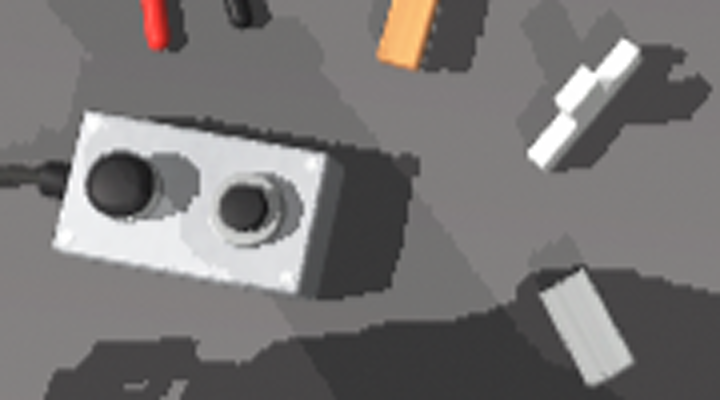

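```bash
cat >> h.py <<'E'
def togo(P,yaw=None):
    """tool-frame shift (cm) and turn from measured pose to world TCP P; yaw = world angle of tool x (mod pi), tool down"""
    o=bot.get_obs(); q=o["tool_rot"]; Rt=R.from_quat([q[1],q[2],q[3],q[0]])
    s=Rt.inv().apply(np.asarray(P)-o["eef_pos"])*100
    cur=Rt.as_matrix()[:,0]; cy=np.degrees(np.arctan2(cur[1],cur[0]))
    print("t",round(o["t"],3),"tcp",o["eef_pos"].round(4),"yaw",round(cy,1),"F",o["contact_force"].round(2),"w",round(o["gripper_width"],3))
    w=np.zeros(3)
    if yaw is not None:
        out=[]
        for k in (-2,-1,0,1,2):
            y=np.radians(yaw+180*k); x=np.array([np.cos(y),np.sin(y),0]); z=np.array([0,0,-1.]); 
            T=R.from_matrix(np.stack([x,np.cross(z,x),z],1)); out.append((Rt.inv()*T).as_rotvec())
        w=min(out,key=np.linalg.norm)
    print("shift cm",s.round(2),"turn",w.round(4),"q7",o["q"][6].round(2)); return s,w
E
python3 - <<'E'
from h import *
Z=np.load("top0.npz"); p,d=Z["p"],Z["d"]; K=cam("top"); C=cloud("top",d,K)
g=cv2.cvtColor(p,cv2.COLOR_BGR2GRAY); m=np.zeros_like(g,bool); m[258:286,178:204]=1
dk=m&(g<95); n,lab,st,ce=cv2.connectedComponentsWithStats(dk.astype(np.uint8)); 
for i in range(1,n):
    if st[i,4]>15: print(st[i],ce[i],ray("top",ce[i],.070),C[lab==i].mean(0))
mm=m&(C[...,2]>.069); print(mm.sum(),C[mm].mean(0), ray("top",np.argwhere(mm).mean(0)[::-1],.073))
k=bot.calibration("wrist"); M,Rm,t=cam("wrist"); o=bot.get_obs(); q=o["tool_rot"];Rt=R.from_quat([q[1],q[2],q[3],q[0]])
print("cam in tool",Rt.inv().apply(-Rm.T@t-o["eef_pos"]), "cam axes in tool\n",(Rt.inv().as_matrix()@Rm.T).round(3))
togo([.441,.299,.11])
E
```

```text
[185 266  13  12 115] [190.83478261 271.54782609] [0.44053371 0.30036126 0.07      ] [0.43875588 0.29696864 0.08348106]
117 [0.43213689 0.28414691 0.13970821] [0.44098912 0.30103737 0.073     ]
cam in tool [-0.00169296 -0.07269861 -0.16585585] cam axes in tool
 [[ 1.    -0.001 -0.001]
 [ 0.001  0.958  0.285]
 [ 0.    -0.285  0.958]]
t 0.75 tcp [0.2929 0.6082 0.2074] yaw 64.3 F [ 0.48 -0.39 -0.34] w 1.001
shift cm [-21.43  26.76   9.74] turn [0. 0. 0.] q7 -0.08
```

```bash
python3 -m creep '[[[-3.5,4.5,1.0,0,0,0,0],[-7,9,2.5,0,0,0,0],[-10.5,13.3,4.5,0,0,0,0],[-14,17.8,6.5,0,0,0,0],[-17.5,22.3,8.5,0,0,0,0],[-21.35,26.8,9.7,0,0,0,0],[-21.35,26.8,9.7,0,0,0,0],[-21.35,26.8,9.7,0,0,0,0]]]'; python3 - <<'E'
from h import *
togo([.441,.300,.078])
p,d=bot.read_camera("wrist"); cv2.imwrite("pics/w1.png",p)
print(proj("wrist",[.441,.300,.073]))
E
```

```text
t: 1.75
eef_pos: [0.4418, 0.3002, 0.1107]
tool_rot: [-0.0, 0.847, 0.532, 0.0]
contact_force: [1.5, 1.5, 0.0]
gripper_width: 0.0
t 1.75 tcp [0.4418 0.3002 0.1107] yaw 64.3 F [1.46 1.51 0.03] w 0.0
shift cm [-0.06 -0.06  3.27] turn [0. 0. 0.] q7 0.45
[327.74177282 259.09904265]
```

View pics/w1.png

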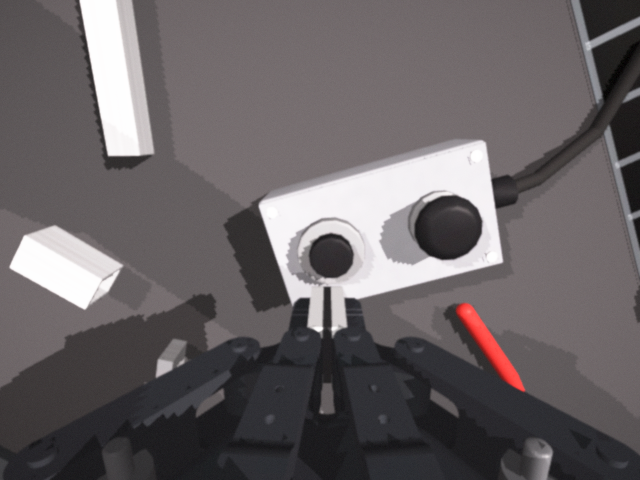

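The wrist view shows START at (331,255), predicted at (328,259), so it is only 1–2 mm off. Now I'll press it.

```bash
python3 -m creep '[[[0,-0.1,2,0,0,0,0],[0,-0.1,3.6,0,0,0,0],[0,-0.1,4.1,0,0,0,0],[0,-0.1,4.4,0,0,0,0],[0,-0.1,4.4,0,0,0,0],[0,-0.1,4.4,0,0,0,0]]]'
```

```text
t: 2.55
eef_pos: [0.4411, 0.3002, 0.0668]
tool_rot: [-0.0, 0.847, 0.532, 0.0]
contact_force: [-0.2, 0.3, -0.4]
gripper_width: 0.0
```

```bash
python3 - <<'E'
from h import *
togo([.441,.300,.066])
p,d=bot.read_camera("wrist"); cv2.imwrite("pics/w2.png",p)
p,d=bot.read_camera("side"); crop(p,140,160,260,260,"pics/s2.png",6)
E
```

```text
t 2.55 tcp [0.4411 0.3002 0.0668] yaw 64.3 F [-0.21  0.3  -0.38] w 0.0
shift cm [-0.02 -0.    0.08] turn [0. 0. 0.] q7 0.46
```

View pics/w2.png

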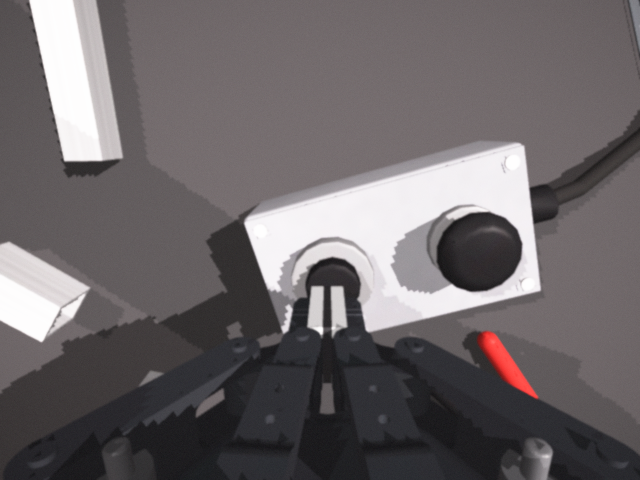

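View pics/s2.png

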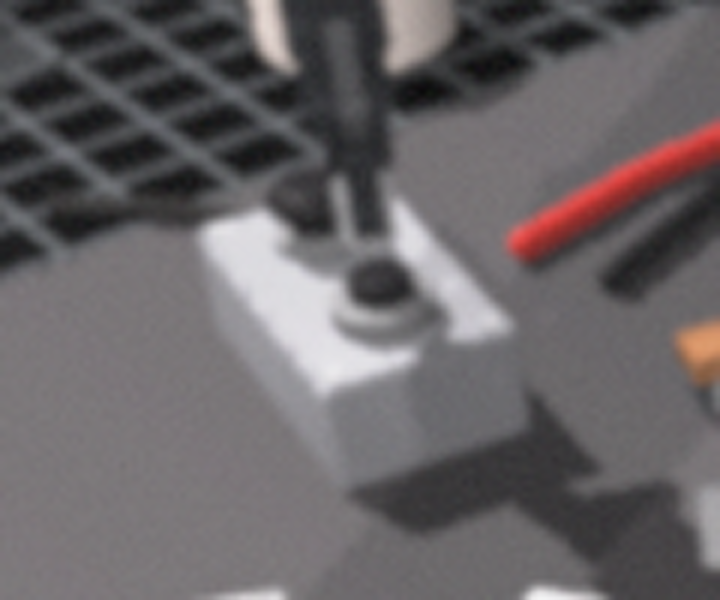

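```bash
python3 - <<'E'
from h import *
for P in ([.441,.300,.073],[.441,.3,.067],[.452,.3705,.081],bot.get_obs()["eef_pos"]):
    a=proj("side",P); print(P,a.round(1),((a-[140,160])*6).round(0))
p,d=bot.read_camera("side"); C=cloud("side",d)
for u,v in [(380,275),(380,285),(295,190),(350,330)]:
    uu,vv=round(140+u/6),round(160+v/6); print((u,v),C[vv,uu].round(4))
togo([.441,.300,.066])
E
```

```text
[0.441, 0.3, 0.073] [201.7 205.1] [370. 271.]
[0.441, 0.3, 0.067] [202.1 207.2] [372. 283.]
[0.452, 0.3705, 0.081] [189.7 190. ] [298. 180.]
[0.44108792 0.30010427 0.06680767] [202.1 207.3] [372. 284.]
(380, 275) [0.4426 0.2972 0.0711]
(380, 285) [0.4388 0.2916 0.0696]
(295, 190) [0.4467 0.3658 0.0794]
(350, 330) [0.4231 0.2927 0.0559]
t 2.7 tcp [0.441  0.3001 0.0667] yaw 64.3 F [ 0.6   0.26 -0.  ] w 0.001
shift cm [-0.01  0.    0.07] turn [0. 0. 0.] q7 0.46
```

```bash
python3 - <<'E'
from h import *
p,d=bot.read_camera("wrist"); C=cloud("wrist",d)
for v in range(262,330,6): print(v,C[v,318].round(4),C[v,338].round(4),p[v,318],p[v,338])
p,d=bot.read_camera("side"); crop(p,140,140,260,240,"pics/s3.png",6)
C=cloud("side",d); print(d[190:212,202].round(3))
for v in range(180,212,2): print(v,C[v,198].round(3),C[v,202].round(3))
E
```

```text
262 [0.4279 0.2995 0.0657] [0.431  0.3089 0.0691] [76 73 77] [35 33 35]
268 [0.429  0.299  0.0707] [0.4325 0.3081 0.0729] [40 37 41] [68 63 69]
274 [0.431  0.2981 0.0731] [0.4357 0.3066 0.0717] [50 48 52] [51 47 53]
280 [0.4342 0.2965 0.0721] [0.438  0.3055 0.0733] [48 45 48] [49 45 51]
286 [0.4282 0.3001 0.0948] [0.4321 0.3076 0.0943] [152 152 156] [154 154 159]
292 [0.4281 0.3003 0.1011] [0.4322 0.3073 0.0998] [209 208 212] [209 209 213]
298 [0.4288 0.3    0.1051] [0.4318 0.3073 0.1059] [210 210 214] [209 210 213]
304 [0.4286 0.3003 0.1108] [0.4321 0.307  0.1102] [208 207 211] [210 208 213]
310 [0.4288 0.3003 0.1153] [0.4321 0.3068 0.115 ] [211 210 214] [210 209 212]
316 [0.4284 0.3006 0.1206] [0.4314 0.307  0.1206] [207 207 211] [210 210 213]
322 [0.4289 0.3005 0.1239] [0.432  0.3066 0.1237] [211 211 214] [208 208 211]
328 [0.429  0.3005 0.1277] [0.4319 0.3065 0.1276] [249 249 250] [181 181 185]
[1.081 1.086 1.086 1.084 1.087 1.093 1.088 1.098 1.092 1.098 1.102 1.106
 1.174 1.131 1.131 1.123 1.123 1.117 1.114 1.113 1.12  1.119]
180 [0.413 0.244 0.175] [0.422 0.242 0.173]
182 [0.415 0.249 0.168] [0.425 0.249 0.164]
184 [0.418 0.257 0.158] [0.427 0.254 0.156]
186 [0.424 0.269 0.146] [0.433 0.268 0.143]
188 [0.424 0.272 0.139] [0.433 0.268 0.137]
190 [0.432 0.287 0.125] [0.44  0.284 0.123]
192 [0.431 0.288 0.119] [0.44  0.285 0.117]
194 [0.429 0.285 0.116] [0.438 0.284 0.112]
196 [0.429 0.287 0.109] [0.437 0.283 0.108]
198 [0.433 0.297 0.098] [0.437 0.284 0.102]
200 [0.431 0.295 0.094] [0.439 0.29  0.093]
202 [0.458 0.349 0.053] [0.467 0.345 0.051]
204 [0.454 0.344 0.05 ] [0.447 0.308 0.07 ]
206 [0.436 0.31  0.068] [0.441 0.3   0.07 ]
208 [0.431 0.302 0.068] [0.436 0.291 0.071]
210 [0.431 0.303 0.062] [0.436 0.294 0.064]
```

View pics/s3.png

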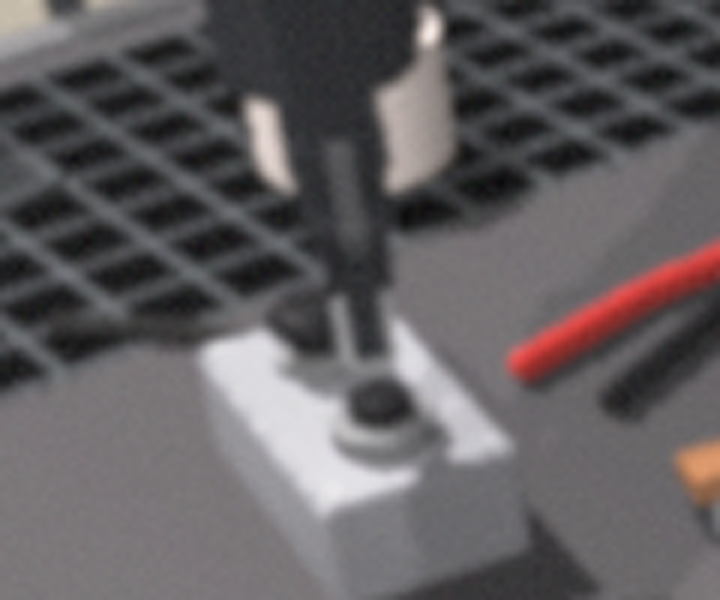

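The images disagree with the reported pose: the real fingertips are at z≈0.092, about 25 mm above the reported TCP. Nothing has been touched yet. I'll go down in small steps and watch the force.

```bash
python3 -m creep '[[[0,0,1.0,0,0,0,0],[0,0,1.6,0,0,0,0],[0,0,1.8,0,0,0,0],[0,0,1.8,0,0,0,0]]]';  python3 -m creep '[[[0,0,0.2,0,0,0,0],[0,0,0.2,0,0,0,0]]]'; python3 - <<'E'
from h import *
p,d=bot.read_camera("side"); crop(p,140,140,260,240,"pics/s4.png",6)
E
```

```text
t: 3.3
eef_pos: [0.4404, 0.2997, 0.0481]
tool_rot: [0.0, 0.847, 0.532, -0.001]
contact_force: [-1.3, -1.3, 1.3]
gripper_width: -0.001
t: 3.55
eef_pos: [0.4406, 0.2998, 0.0464]
tool_rot: [0.0, 0.847, 0.532, -0.0]
contact_force: [-1.5, -2.4, 3.4]
gripper_width: 0.001
```

View pics/s4.png

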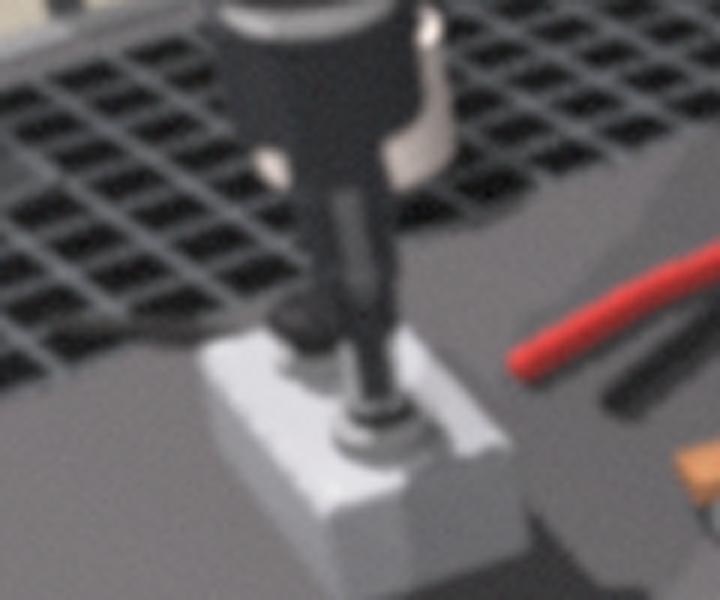

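Now in contact (3.4 N). I'll continue to the stop.

```bash
python3 -m creep '[[[0,0,0.15,0,0,0,0],[0,0,0.3,0,0,0,0],[0,0,0.3,0,0,0,0]]]'; python3 -m creep '[[[0,0,0.2,0,0,0,0],[0,0,0.2,0,0,0,0]]]';
```

```text
t: 3.98
eef_pos: [0.4407, 0.2999, 0.0434]
tool_rot: [0.0, 0.847, 0.532, -0.0]
contact_force: [-2.2, -1.5, 5.1]
gripper_width: -0.002
t: 4.22
eef_pos: [0.4408, 0.3, 0.0429]
tool_rot: [-0.0, 0.847, 0.532, -0.0]
contact_force: [-5.7, -4.4, 21.2]
gripper_width: -0.001
```

START bottomed out (21 N at the hard stop), so the true fingertip is about 24 mm above the reported TCP. Next I'll release it, rise, and go over the spacer.

```bash
python3 -m creep '[[[0,0,-2,0,0,0,0],[0,0,-6,0,0,0,0],[0,0,-10,0,0,0,0.4]]]'; python3 - <<'E'
from h import *
p,d=bot.read_camera("top"); crop(p,130,240,230,310,"pics/t5.png",6)
C=cloud("top",d)
Z=np.load("top0.npz"); C0=cloud("top",Z["d"]); g=cv2.cvtColor(Z["p"],cv2.COLOR_BGR2GRAY)
m=np.zeros((480,640),bool); m[225:265,255:295]=1
for lo,hi in((.018,.045),(.06,.08)):
    P=C0[m&(C0[...,2]>lo)&(C0[...,2]<hi)]; print(len(P),cv2.minAreaRect(P[:,:2].astype(np.float32)))
togo([.510,.110,.16],47)
E
```

```text
t: 4.6
eef_pos: [0.441, 0.3001, 0.1422]
tool_rot: [0.0, 0.847, 0.532, 0.0]
contact_force: [0.8, 0.6, -0.2]
gripper_width: 0.201
178 ((0.510399341583252, 0.1102246344089508), (0.01376382540911436, 0.0894383043050766), 50.782894134521484)
71 ((0.510205864906311, 0.10994614660739899), (0.012898079119622707, 0.026023274287581444), 51.234657287597656)
t 4.65 tcp [0.4437 0.3021 0.1476] yaw 64.3 F [1.12 0.71 3.88] w 0.288
shift cm [-14.42  14.32  -1.31] turn [ 0.0022 -0.0084  0.3012] q7 0.44
```

View pics/t5.png

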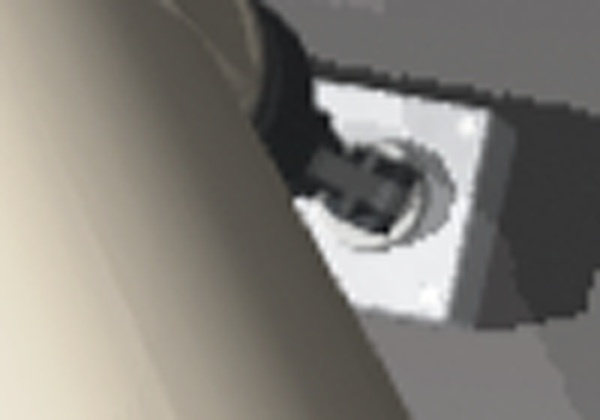

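```bash
python3 -m creep '[[[-3.5,3.6,-2.5,0,0,0.06,0.6],[-7,7.2,-2.5,0,0,0.12,0.7],[-10.6,10.8,-2.5,0,0,0.18,0.7],[-14.1,14.45,-2.5,0,0,0.232,0.7],[-14.1,14.45,-2.5,0,0,0.232,0.7],[-14.1,14.45,-2.5,0,0,0.232,0.7]]]'; python3 - <<'E'
from h import *
o=bot.get_obs();K=cam("wrist"); p,d=bot.read_camera("wrist"); np.savez("w6.npz",p=p,d=d); cv2.imwrite("pics/w6.png",p)
C=cloud("wrist",d,K)
S=bot.silhouettes("wrist","spacer")
for s in S: 
    P=C[s["mask"]&(d>0)]; print(s["p"],s["xy"],len(P),np.percentile(P[:,2],[5,50,95]))
m=S[0]["mask"]&(d>0)
for lo,hi in((.022,.036),(.066,.08)):
    P=C[m&(C[...,2]>lo)&(C[...,2]<hi)]; print(len(P),cv2.minAreaRect(P[:,:2].astype(np.float32)))
print(proj("wrist",[.5103,.11,.072],K))
togo([.510,.110,.1],51)
E
```

```text
t: 5.4
eef_pos: [0.5099, 0.1109, 0.1662]
tool_rot: [-0.0, 0.903, 0.431, 0.0]
contact_force: [0.4, 1.5, -0.4]
gripper_width: 0.704
0.6 [329.2, 221.3] 1529 [0.02402409 0.03009188 0.07197013]
804 ((0.510865330696106, 0.10877695679664612), (0.011844621039927006, 0.08991096913814545), 50.845237731933594)
543 ((0.51088547706604, 0.10852046310901642), (0.011612411588430405, 0.026717185974121094), 50.81925964355469)
[328.57074189 234.54190461]
t 5.5 tcp [0.5095 0.1119 0.1662] yaw 51.1 F [ 0.04  0.53 -0.07] w 0.703
shift cm [-0.12  0.16  6.62] turn [-0.0004 -0.0004  0.0025] q7 0.64
```

View pics/w6.png

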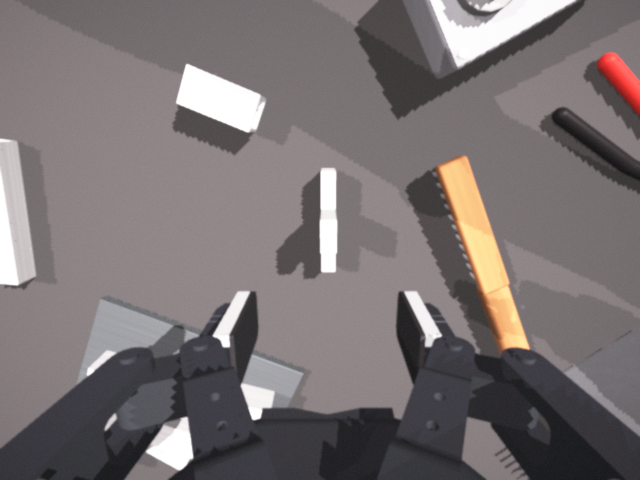

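Wrist view: the spacer (328,220) sits centred between the fingers, foot lined up with the tool's y axis. I'll descend now.

```bash
python3 -m creep '[[[-0.05,0.25,5,0,0,0,0.7],[-0.05,0.25,10,0,0,0,0.7],[-0.05,0.25,13,0,0,0,0.6],[-0.05,0.25,15,0,0,0,0.5],[-0.05,0.25,15,0,0,0,0.5],[-0.05,0.25,15,0,0,0,0.5]]]'; python3 - <<'E'
from h import *
K=cam("wrist"); p,d=bot.read_camera("wrist"); cv2.imwrite("pics/w7.png",p)
p,d=bot.read_camera("side"); crop(p,210,180,330,280,"pics/s7.png",6)
togo([.511,.1087,.016],50.8)
E
```

```text
t: 6.25
eef_pos: [0.5119, 0.1092, 0.0171]
tool_rot: [-0.0, 0.902, 0.431, 0.001]
contact_force: [-0.0, 0.2, 0.3]
gripper_width: 0.503
t 6.35 tcp [0.5122 0.109  0.0175] yaw 51.0 F [ 1.38  1.18 -0.29] w 0.498
shift cm [-0.1  -0.08  0.15] turn [ 0.0009 -0.0019  0.004 ] q7 0.71
```

View pics/w7.png

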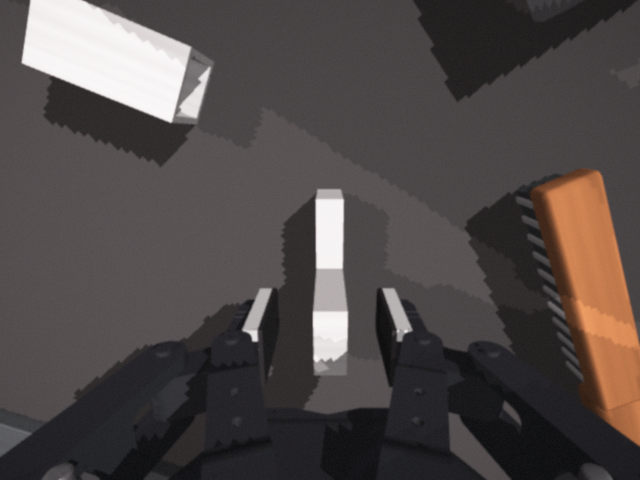

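View pics/s7.png

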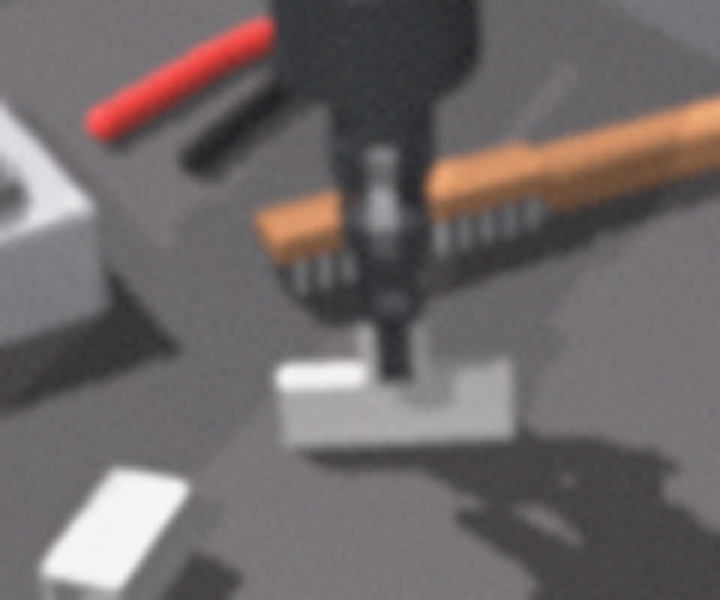

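Fingers straddle the stem and are well centred in both views. Gripping.

```bash
python3 -m creep '[[[0,0,0,0,0,0,0],[0,0,0,0,0,0,0],[0,0,0,0,0,0,0],[0,0,0,0,0,0,0],[0,0,0,0,0,0,0]]]' 70;  python3 -m creep '[[[0,0,-3,0,0,0,0],[0,0,-8,0,0,0,0],[0,0,-8,0,0,0,0]]]'; python3 - <<'E'
from h import *
K=cam("wrist"); p,d=bot.read_camera("wrist"); cv2.imwrite("pics/w8.png",p)
togo([.54,-.05,.12],117)
# rails fit from top (occlusion-free first picture)
Z=np.load("top0.npz"); p,d=Z["p"],Z["d"]; C=cloud("top",d)
m=np.zeros((480,640),bool); m[170:265,330:430]=1
g=cv2.cvtColor(p,cv2.COLOR_BGR2GRAY)
mm=(m&(C[...,2]>.030)&(C[...,2]<.047)&(g>190)).astype(np.uint8)
n,lab,st,ce=cv2.connectedComponentsWithStats(mm,connectivity=4)
for i in range(1,n):
    if st[i,4]>100: print(st[i],cv2.minAreaRect(C[lab==i][:,:2].astype(np.float32)))
E
```

```text
t: 6.98
eef_pos: [0.512, 0.1085, 0.0171]
tool_rot: [-0.0, 0.903, 0.43, 0.001]
contact_force: [-1.1, 0.8, 7.0]
gripper_width: 0.126
t: 7.35
eef_pos: [0.5138, 0.1088, 0.0993]
tool_rot: [0.0, 0.903, 0.43, 0.003]
contact_force: [0.5, 0.2, -3.4]
gripper_width: 0.13
t 7.4 tcp [0.5121 0.1085 0.0973] yaw 51.0 F [-0.61  0.88 -4.64] w 0.127
shift cm [-10.55  12.15  -2.28] turn [ 0.0023 -0.0014 -1.1521] q7 0.68
[366 182  47  71 968] ((0.5771535634994507, -0.16146455705165863), (0.17979274690151215, 0.03176809847354889), 27.190637588500977)
[345 192  54  68 973] ((0.5573503971099854, -0.11903069913387299), (0.18012472987174988, 0.031759247183799744), 34.703731536865234)
```

View pics/w8.png

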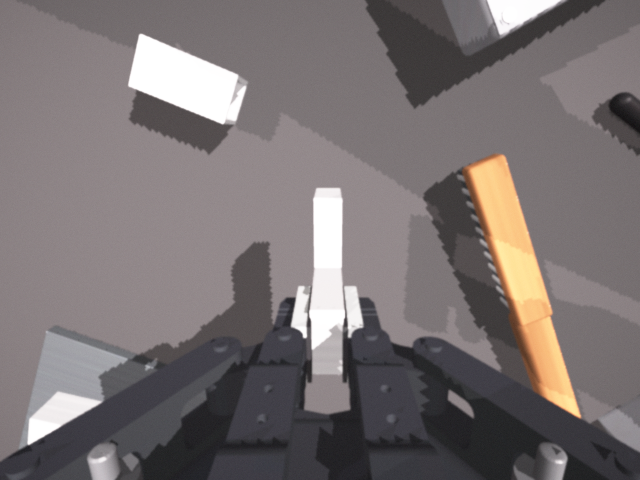

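The spacer is held straight, with its foot along tool y at (328,230). Carrying it over the wide (+x) end of the slot, turned to the slot direction.

```bash
python3 -m creep '[[[-0.5,1,-3,0,0,-0.15,0],[-2.5,4.5,-4.7,0,0,-0.32,0],[-4.5,9,-4.7,0,0,-0.49,0],[-6.5,13,-4.7,0,0,-0.66,0],[-8.5,17,-4.7,0,0,-0.83,0],[-10.5,20,-4.7,0,0,-1.0,0],[-11.5,21.8,-4.7,0,0,-1.155,0],[-11.5,21.8,-4.7,0,0,-1.155,0],[-11.5,21.8,-4.7,0,0,-1.155,0]]]'; python3 - <<'E'
from h import *
K=cam("wrist"); p,d=bot.read_camera("wrist"); np.savez("w9.npz",p=p,d=d,M=K[0],R=K[1],t=K[2]); cv2.imwrite("pics/w9.png",p)
p,d=bot.read_camera("top"); crop(p,320,150,450,280,"pics/t9.png",4)
p,d=bot.read_camera("side"); cv2.imwrite("pics/s9.png",p[180:400,200:500])
togo([.6092,-.1187,.03],117.2)
E
```

```text
t: 8.52
eef_pos: [0.6072, -0.1169, 0.1417]
tool_rot: [-0.002, 0.522, 0.853, -0.0]
contact_force: [-0.3, -0.1, -4.0]
gripper_width: 0.129
t 8.675 tcp [ 0.608  -0.1167  0.1429] yaw 117.2 F [ 0.26 -0.42 -4.38] w 0.129
shift cm [-0.25  0.02 11.29] turn [-0.0006 -0.0011  0.0003] q7 2.16
```

View pics/w9.png

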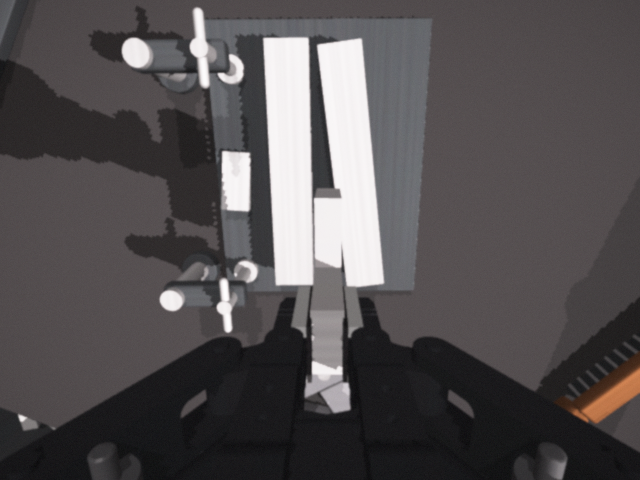

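View pics/s9.png

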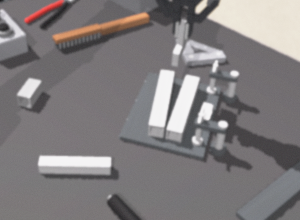

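Wrist view: the welded tube is at (290,160) and the loose one at (355,160), with the narrow end at the top and the held spacer at (328,230), still high above. I'll measure the gap relative to the held spacer.

```bash
cat > gap.py <<'E'
from h import *
import sys
def analyse(p,d,K,o,box=(30,290,255,390),zr=(.034,.047)):
    C=cloud("wrist",d,K); g=cv2.cvtColor(p,cv2.COLOR_BGR2GRAY)
    q=o["tool_rot"]; Rt=R.from_quat([q[1],q[2],q[3],q[0]])
    y0,y1,x0,x1=box; m=np.zeros(g.shape,bool); m[y0:y1,x0:x1]=1
    mm=(m&(C[...,2]>zr[0])&(C[...,2]<zr[1])).astype(np.uint8)
    n,lab,st,ce=cv2.connectedComponentsWithStats(mm,connectivity=4)
    for i in range(1,n):
        if st[i,4]<400: continue
        P=C[lab==i]; print(st[i],"z",np.median(P[:,2]).round(4),cv2.minAreaRect(P[:,:2].astype(np.float32)))
    return C,lab,st,Rt
E
python3 - <<'E'
from gap import *
Z=np.load("w9.npz"); K=(Z["M"],Z["R"],Z["t"]); o=bot.get_obs()
C,lab,st,Rt=analyse(Z["p"],Z["d"],K,o)
# spacer foot visible: top face
for (u,v) in [(328,192),(328,200),(328,230),(328,260),(316,230),(341,230)]:
    print((u,v),C[v,u].round(4), Rt.inv().apply(C[v,u]-o["eef_pos"]).round(4))
E
```

```text
[  263    38    50   247 10048] z 0.0393 ((0.5787423849105835, -0.1634247601032257), (0.18024156987667084, 0.030292943120002747), 27.368175506591797)
[ 317   38   66  248 9768] z 0.0392 ((0.5582518577575684, -0.12087391316890717), (0.18027211725711823, 0.03014841116964817), 34.418983459472656)
(328, 192) [ 0.565  -0.1389  0.1389] [-0.0002 -0.0484  0.004 ]
(328, 200) [ 0.566  -0.1385  0.1544] [-0.0002 -0.0473 -0.0115]
(328, 230) [ 0.5781 -0.1323  0.1541] [-0.0002 -0.0338 -0.0112]
(328, 260) [ 0.5908 -0.1258  0.154 ] [-0.0003 -0.0195 -0.0111]
(316, 230) [ 0.5808 -0.137   0.153 ] [-0.0056 -0.0335 -0.0101]
(341, 230) [ 0.6004 -0.1089  0.0392] [ 0.0103 -0.0032  0.1037]
```

```bash
python3 -m creep '[[[-0.45,0.33,2,0,0,0,0],[-0.45,0.33,5,0,0,0,0],[-0.45,0.33,7.4,0,0,0,0],[-0.45,0.33,7.4,0,0,0,0],[-0.45,0.33,7.4,0,0,0,0]]]'; python3 - <<'E'
from gap import *
o=bot.get_obs();K=cam("wrist"); p,d=bot.read_camera("wrist"); cv2.imwrite("pics/w10.png",p)
C,lab,st,Rt=analyse(p,d,K,o,(0,300,200,420),(.035,.045))
for (u,v) in [(328,200),(328,230)]:
    print((u,v),C[v,u].round(4), Rt.inv().apply(C[v,u]-o["eef_pos"]).round(4))
F=np.array([.5787,-.1634]);U=np.array([.888,.4597]);V=np.array([-.4597,.888])
w=o["eef_pos"][:2]-F; print("tcp in rail frame",w@U,w@V)
togo([.613,-.1191,.029],117.37)
E
```

```text
t: 9.3
eef_pos: [0.6139, -0.1208, 0.0697]
tool_rot: [0.0, 0.521, 0.853, 0.0]
contact_force: [0.1, -0.1, -3.9]
gripper_width: 0.13
[  252     0    65   300 16147] z 0.0393 ((0.5731171369552612, -0.1661882996559143), (0.15799880027770996, 0.030269566923379898), 27.421085357666016)
[  327     0    84   300 16963] z 0.0393 ((0.5518475770950317, -0.12517978250980377), (0.16367048025131226, 0.030274054035544395), 34.421958923339844)
(328, 200) [ 0.5729 -0.1423  0.0816] [-0.0004 -0.0464 -0.0119]
(328, 230) [ 0.5848 -0.1362  0.082 ] [-0.0004 -0.033  -0.0123]
tcp in rail frame 0.050904684018796546 0.021663478955478956
t 9.35 tcp [ 0.6144 -0.1208  0.0702] yaw 117.2 F [-0.14  0.8  -3.35] w 0.127
shift cm [ 0.22 -0.05  4.12] turn [ 0.0014  0.001  -0.0035] q7 2.17
```

View pics/w10.png

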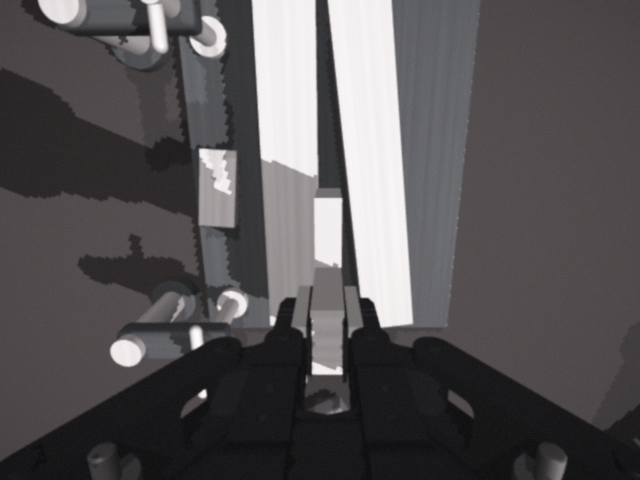

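```bash
python3 -m creep '[[[0.24,0,0,0,0,0,0],[0.24,0,0.6,0,0,0,0],[0.24,0,0.7,0,0,0,0]]]'; python3 - <<'E'
from gap import *
o=bot.get_obs();K=cam("wrist"); p,d=bot.read_camera("wrist"); crop(p,230,100,430,300,"pics/w11.png",3)
C=cloud("wrist",d,K); Rt=R.from_quat(np.roll(o["tool_rot"],-1))
print(C[205:240:5,328].round(4), Rt.inv().apply(C[230,328]-o["eef_pos"]).round(4))
F=np.array([.5787,-.1634]);U=np.array([.888,.4597]);V=np.array([-.4597,.888])
print("tcp in rail frame",(o["eef_pos"][:2]-F)@U,(o["eef_pos"][:2]-F)@V)
togo([.613,-.1191,.029],117.37)
E
```

```text
t: 9.72
eef_pos: [0.612, -0.1185, 0.0621]
tool_rot: [-0.0, 0.521, 0.853, -0.0]
contact_force: [0.4, -0.5, -3.2]
gripper_width: 0.126
[[ 0.5729 -0.1391  0.0737]
 [ 0.5747 -0.1382  0.0751]
 [ 0.5769 -0.1371  0.0741]
 [ 0.5787 -0.1361  0.0747]
 [ 0.5809 -0.135   0.0742]
 [ 0.5831 -0.1339  0.0736]
 [ 0.5851 -0.1328  0.0737]] [-0.0004 -0.0328 -0.0115]
tcp in rail frame 0.05020553657971419 0.024524370698568533
t 9.775 tcp [ 0.612  -0.1186  0.0621] yaw 117.2 F [-0.62  0.5  -4.06] w 0.127
shift cm [-0.09  0.06  3.31] turn [-0.0004 -0.0003 -0.0034] q7 2.17
```

View pics/w11.png

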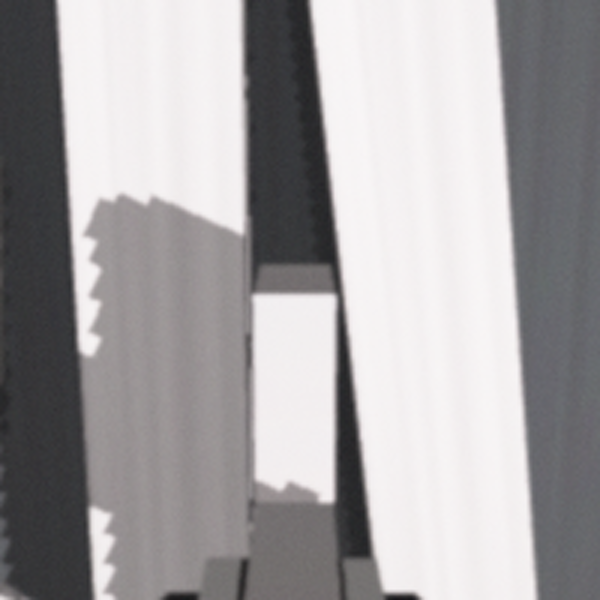

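Crop: the spacer's inner end (265–335, y≈265) sits between the edges at 247 and ~337. That's slightly right of centre, so I'll shift 1 mm left and lower it.

```bash
python3 -m creep '[[[-0.1,0.15,0,0,0,-0.003,0],[-0.1,0.15,0.4,0,0,-0.003,0],[-0.1,0.15,0.9,0,0,-0.003,0],[-0.1,0.15,1.5,0,0,-0.003,0],[-0.1,0.15,1.5,0,0,-0.003,0]]]'; python3 - <<'E'
from gap import *
o=bot.get_obs();K=cam("wrist"); p,d=bot.read_camera("wrist"); crop(p,230,100,430,300,"pics/w12.png",3)
C=cloud("wrist",d,K); print(C[205:240:5,328].round(4))
F=np.array([.5787,-.1634]);U=np.array([.888,.4597]);V=np.array([-.4597,.888])
print("tcp in rail frame",(o["eef_pos"][:2]-F)@U,(o["eef_pos"][:2]-F)@V)
togo([.613,-.1191,.029],117.37)
E
```

```text
t: 10.4
eef_pos: [0.6135, -0.1187, 0.0465]
tool_rot: [-0.001, 0.52, 0.854, -0.0]
contact_force: [0.6, -0.1, -3.3]
gripper_width: 0.128
[[ 0.5744 -0.1395  0.0585]
 [ 0.5762 -0.1386  0.0597]
 [ 0.5782 -0.1375  0.0593]
 [ 0.5803 -0.1364  0.0591]
 [ 0.5825 -0.1353  0.0584]
 [ 0.5845 -0.1342  0.0583]
 [ 0.5864 -0.1333  0.0593]]
tcp in rail frame 0.05141701857457583 0.023673980725338634
t 10.45 tcp [ 0.6138 -0.1188  0.0469] yaw 117.3 F [ 0.34  0.07 -4.02] w 0.13
shift cm [ 0.01 -0.08  1.79] turn [-0.0007 -0.0005 -0.0005] q7 2.17
```

View pics/w12.png

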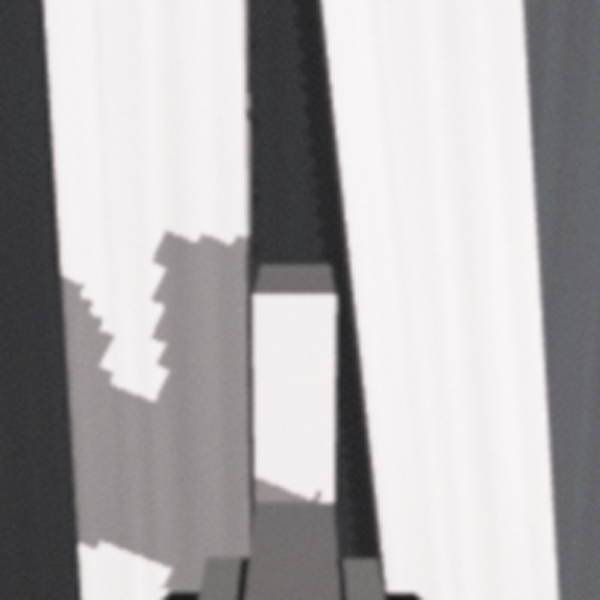

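It's entering the gap cleanly without any side force. I'll lower it to the plate.

```bash
python3 -m creep '[[[0,0,0.8,0,0,0,0],[0,0,1.5,0,0,0,0],[0,0,1.75,0,0,0,0],[0,0,1.75,0,0,0,0]]]'; python3 -m creep '[[[0,0,0.1,0,0,0,0],[0,0,0.2,0,0,0,0],[0,0,0.2,0,0,0,0]]]'
```

```text
t: 10.95
eef_pos: [0.6139, -0.1188, 0.0296]
tool_rot: [-0.0, 0.52, 0.854, -0.0]
contact_force: [-0.1, -0.1, -3.5]
gripper_width: 0.129
t: 11.32
eef_pos: [0.6141, -0.1189, 0.0279]
tool_rot: [0.0, 0.52, 0.854, 0.0]
contact_force: [-0.7, -0.3, -3.5]
gripper_width: 0.128
```

```bash
python3 -m creep '[[[0,0,0.1,0,0,0,0],[0,0,0.15,0,0,0,0],[0,0,0.15,0,0,0,0]]]';python3 - <<'E'
from gap import *
K=cam("wrist"); p,d=bot.read_camera("wrist"); crop(p,230,100,430,300,"pics/w13.png",3)
C=cloud("wrist",d,K); print(C[205:260:5,322:334,2].mean(1).round(4),np.median(C[150:200,280:300,2]))
E
```

```text
t: 11.7
eef_pos: [0.6143, -0.1189, 0.0272]
tool_rot: [0.0, 0.52, 0.854, 0.0]
contact_force: [-3.5, 0.5, 6.7]
gripper_width: 0.127
[0.0524 0.039  0.0392 0.0393 0.0391 0.0392 0.0397 0.039  0.0392 0.0394
 0.0393] 0.03927053138332104
```

View pics/w13.png

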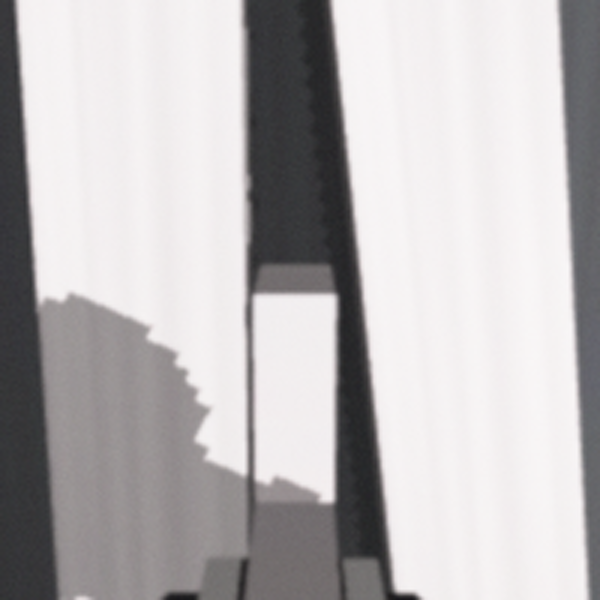

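The foot top (0.0392) is level with the tube tops (0.0393), and there was contact force at the bottom: the spacer is fully down. Releasing and rising.

```bash
python3 -m creep '[[[0,0,-0.1,0,0,0,0.2],[0,0,-0.1,0,0,0,0.4],[0,0,-0.1,0,0,0,0.5],[0,0,-0.1,0,0,0,0.5],[0,0,-3,0,0,0,0.5],[0,0,-8,0,0,0,0.5],[0,0,-11,0,0,0,0.5],[0,0,-11,0,0,0,0.5]]]' ;python3 - <<'E'
from gap import *
o=bot.get_obs(); K=cam("wrist"); p,d=bot.read_camera("wrist"); cv2.imwrite("pics/w14.png",p)
C,lab,st,Rt=analyse(p,d,K,o,(0,330,150,480),(.034,.047))
m=C[...,2]>.06; m[:, :270]=0; m[:,390:]=0;m[340:]=0; m&=C[...,2]<.09
P=C[m]; print(len(P),cv2.minAreaRect(P[:,:2].astype(np.float32)) if len(P) else 0)
print(o["contact_force"])
E
```

```text
t: 12.75
eef_pos: [0.6161, -0.1192, 0.1393]
tool_rot: [0.002, 0.52, 0.854, 0.001]
contact_force: [-0.1, -0.2, -0.7]
gripper_width: 0.499
[  273    23    48   254 10500] z 0.0393 ((0.578514814376831, -0.16351930797100067), (0.18068218231201172, 0.030239587649703026), 27.388099670410156)
[  328    24    64   256 10448] z 0.0392 ((0.5584825277328491, -0.12073174864053726), (0.18054117262363434, 0.030200233682990074), 34.44219207763672)
[321 168  17  46 730] z 0.0393 ((0.5866073966026306, -0.13422557711601257), (0.03236741945147514, 0.011847790330648422), 26.969898223876953)
832 ((0.6119336485862732, -0.12110397219657898), (0.026245085522532463, 0.012002894654870033), 27.215309143066406)
[-0.07502429 -0.22834956 -0.66377325]
```

View pics/w14.png

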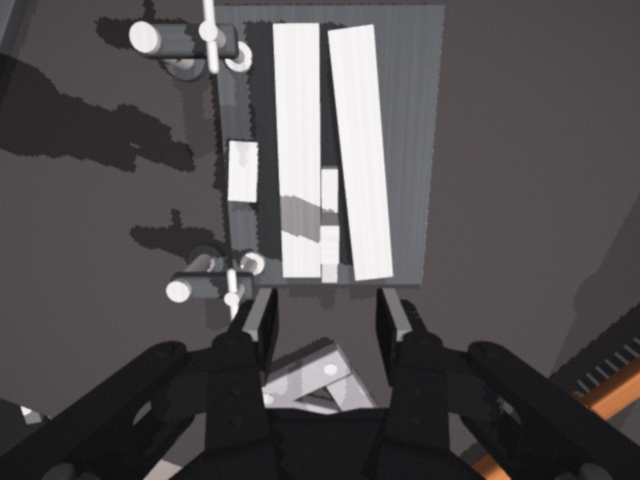

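The spacer stands in the wide end, parallel to the welded tube (27.2° against 27.4°), and the loose tube hasn't moved. Next I'll go outside the loose tube, opposite the spacer, with the fingers shut.

```bash
python3 -m creep '[[[4,-0.3,0,0,0,0,0.2],[7.8,-0.7,0,0,0,0,0],[7.8,-0.7,4,0,0,0,0],[7.8,-0.7,9,0,0,0,0],[7.8,-0.7,12,0,0,0,0],[7.8,-0.7,13.4,0,0,0,0],[7.8,-0.7,13.4,0,0,0,0]]]' 100;python3 - <<'E'
from gap import *
o=bot.get_obs(); K=cam("wrist"); p,d=bot.read_camera("wrist"); cv2.imwrite("pics/w15.png",p)
F=np.array([.5785,-.1635]);U=np.array([.888,.4597]);V=np.array([-.4597,.888])
print("tcp in rail frame",(o["eef_pos"][:2]-F)@U,(o["eef_pos"][:2]-F)@V)
p,d=bot.read_camera("side"); crop(p,310,210,450,340,"pics/s15.png",5)
togo([.5742,-.0531,0],117.37)
E
```

```text
t: 13.68
eef_pos: [0.5711, -0.0528, 0.0013]
tool_rot: [-0.001, 0.52, 0.854, -0.001]
contact_force: [-0.1, -0.3, 0.7]
gripper_width: 0.001
tcp in rail frame 0.044320037395935624 0.10169730974282676
t 13.775 tcp [ 0.5728 -0.0529  0.0031] yaw 117.3 F [1.04 0.22 0.23] w -0.003
shift cm [-0.08  0.11  0.31] turn [ 0.0011  0.0006 -0.0006] q7 2.06
```

View pics/w15.png

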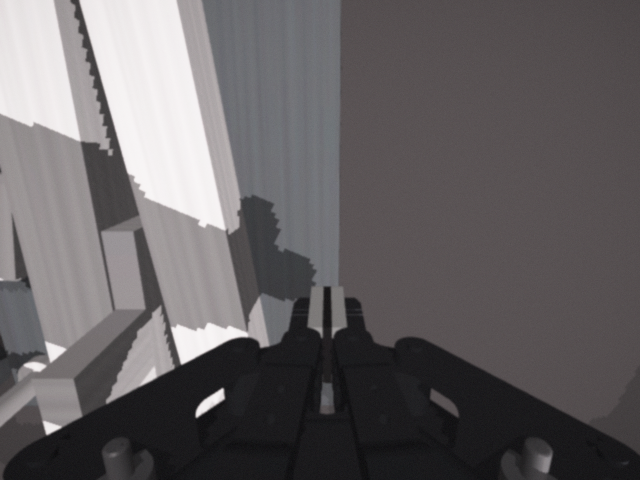

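View pics/s15.png

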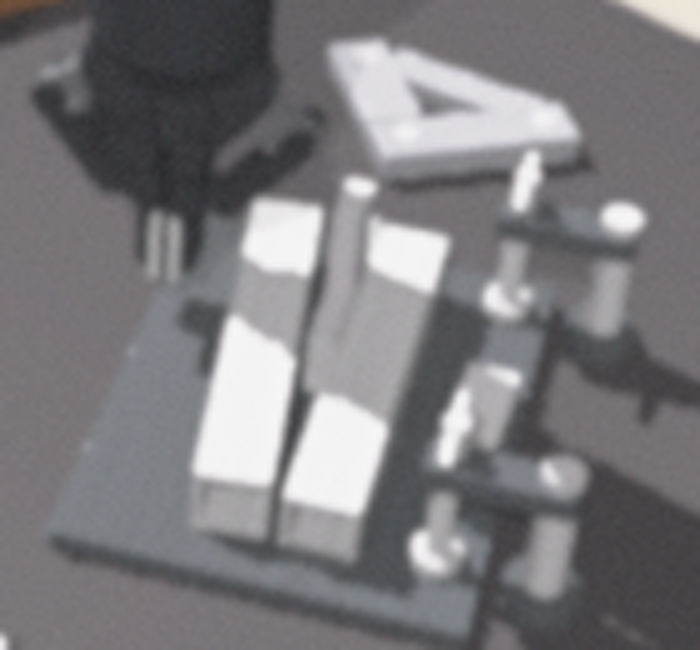

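The shut gripper's linkage elbows stick out about 55 mm along the jaw axis and could hit the spacer's stem in this orientation. I'll turn the tool 90° so the jaw axis runs along the tube.

```bash
python3 -m creep '[[[0,0,-2,0,0,0.17,0],[0,0,-2,0,0,0.35,0],[0,0,-2,0,0,0.52,0],[0,0,-2,0,0,0.7,0],[0,0,-2,0,0,0.87,0],[0,0,-2,0,0,1.05,0],[0,0,-2,0,0,1.22,0],[0,0,-2,0,0,1.4,0],[0,0,-2,0,0,1.571,0],[0,0,-2,0,0,1.571,0]]]';python3 - <<'E'
from gap import *
o=bot.get_obs()
F=np.array([.5785,-.1635]);U=np.array([.888,.4597]);V=np.array([-.4597,.888])
print("tcp in rail frame",(o["eef_pos"][:2]-F)@U,(o["eef_pos"][:2]-F)@V)
p,d=bot.read_camera("side"); crop(p,310,210,450,340,"pics/s16.png",5)
for y in (.095,.085): togo([*(F+.047*U+y*V),-.001],27.37)
E
```

```text
t: 15.02
eef_pos: [0.5731, -0.0524, 0.0236]
tool_rot: [0.0, 0.971, 0.237, 0.001]
contact_force: [-0.4, -0.4, -0.1]
gripper_width: 0.0
tcp in rail frame 0.04626425418860428 0.10117406467655406
t 15.075 tcp [ 0.5729 -0.0525  0.0234] yaw 27.6 F [0.73 0.18 0.64] w -0.003
shift cm [0.09 0.62 2.44] turn [ 0.0005 -0.0018  0.0032] q7 0.82
t 15.075 tcp [ 0.5729 -0.0525  0.0234] yaw 27.6 F [0.73 0.18 0.64] w -0.003
shift cm [0.08 1.62 2.44] turn [ 0.0005 -0.0018  0.0032] q7 0.82
```

View pics/s16.png

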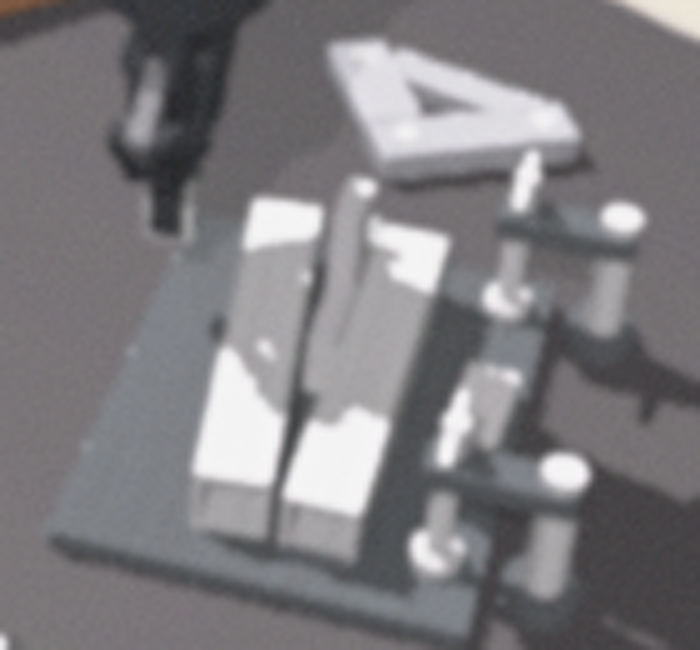

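```bash
python3 -m creep '[[[0,0,1.5,0,0,0.003,0],[0.05,0.5,2.7,0,0,0.003,0],[0.05,1,2.7,0,0,0.003,0],[0.05,1.5,2.7,0,0,0.003,0],[0.05,1.8,2.7,0,0,0.003,0],[0.05,1.8,2.7,0,0,0.003,0]]]'; python3 -m creep '[[[0,0.15,0,0,0,0,0],[0,0.3,0,0,0,0,0],[0,0.45,0,0,0,0,0],[0,0.6,0,0,0,0,0],[0,0.6,0,0,0,0,0]]]';python3 - <<'E'
from gap import *
o=bot.get_obs()
F=np.array([.5785,-.1635]);U=np.array([.888,.4597]);V=np.array([-.4597,.888])
print("tcp in rail frame",(o["eef_pos"][:2]-F)@U,(o["eef_pos"][:2]-F)@V,o["eef_pos"],o["contact_force"][:2]@V)
p,d=bot.read_camera("side"); crop(p,310,210,450,340,"pics/s17.png",5)
p,d=bot.read_camera("top"); crop(p,320,150,450,280,"pics/t17.png",4)
E
```

```text
t: 15.82
eef_pos: [0.5811, -0.069, -0.0043]
tool_rot: [0.0, 0.972, 0.235, 0.0]
contact_force: [-0.3, -0.3, -0.1]
gripper_width: -0.001
t: 16.45
eef_pos: [0.5838, -0.0736, -0.0045]
tool_rot: [-0.0, 0.972, 0.235, 0.0]
contact_force: [-0.5, 2.7, 1.3]
gripper_width: 0.001
tcp in rail frame 0.046058094407100826 0.07734810374495288 [ 0.58384337 -0.07363012 -0.00454951] 2.6566261313697797
```

View pics/s17.png

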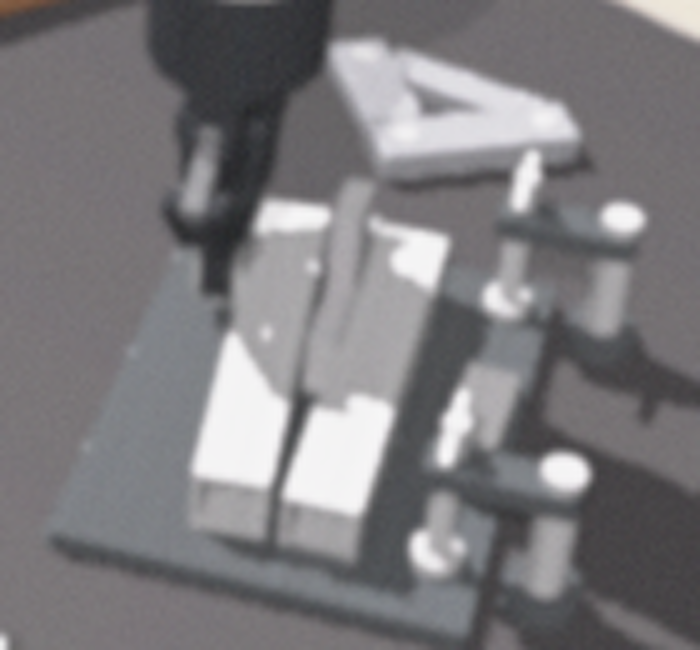

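View pics/t17.png

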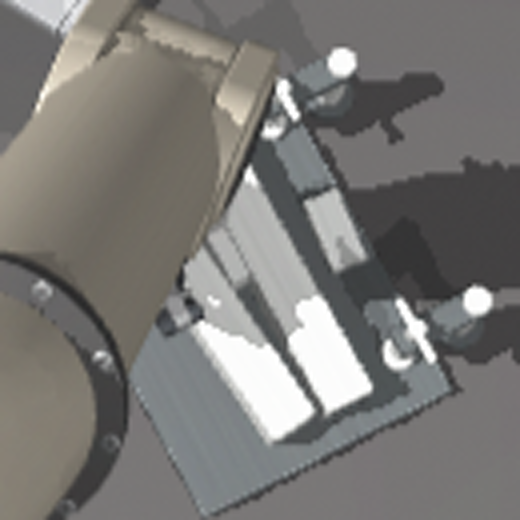

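In contact with the tube (2.7 N, sliding). I'll keep pushing slowly.

```bash
python3 -m creep '[[[0,0.1,0,0,0,0,0],[0,0.25,0,0,0,0,0],[0,0.4,0,0,0,0,0],[0,0.55,0,0,0,0,0],[0,0.7,0,0,0,0,0],[0,0.8,0,0,0,0,0],[0,0.8,0,0,0,0,0]]]'; python3 -m creep '[[[0,0.1,0,0,0,0,0],[0,0.2,0,0,0,0,0],[0,0.3,0,0,0,0,0],[0,0.3,0,0,0,0,0]]]'; python3 - <<'E'
from gap import *
o=bot.get_obs()
F=np.array([.5785,-.1635]);U=np.array([.888,.4597]);V=np.array([-.4597,.888])
print("tcp in rail frame",(o["eef_pos"][:2]-F)@U,(o["eef_pos"][:2]-F)@V,o["eef_pos"],o["contact_force"][:2]@V)
p,d=bot.read_camera("side"); crop(p,310,210,450,340,"pics/s18.png",5)
p,d=bot.read_camera("top"); crop(p,320,150,450,280,"pics/t18.png",4)
E
```

```text
t: 17.42
eef_pos: [0.5872, -0.0796, -0.0046]
tool_rot: [-0.001, 0.972, 0.235, -0.0]
contact_force: [-2.0, 7.2, 4.1]
gripper_width: 0.002
t: 17.92
eef_pos: [0.5877, -0.0798, -0.0046]
tool_rot: [-0.003, 0.972, 0.236, -0.001]
contact_force: [-4.4, 12.9, 8.6]
gripper_width: 0.001
tcp in rail frame 0.04666793566693596 0.07011208011160919 [ 0.58771182 -0.07977618 -0.00457155] 13.49326133672353
```

View pics/s18.png

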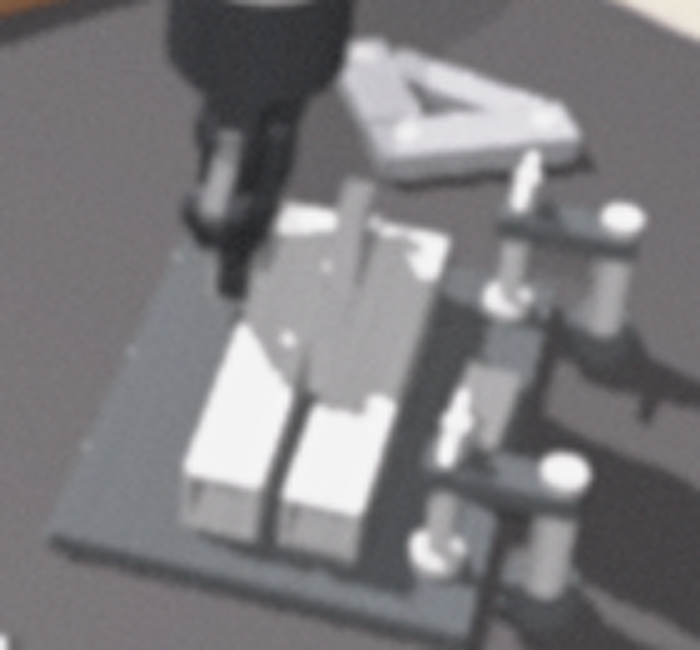

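View pics/t18.png

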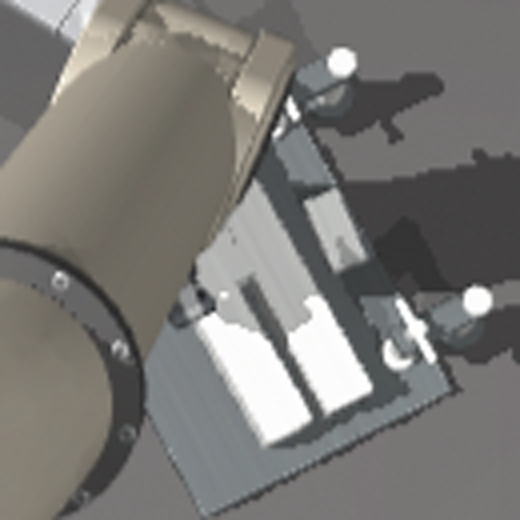

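The tube now appears parallel, with the spacer snug. I'll firm up the push and check the angle numerically.

```bash
python3 -m creep '[[[0,0.1,0,0,0,0,0],[0,0.2,0,0,0,0,0],[0,0.2,0,0,0,0,0],[0,0.2,0,0,0,0,0]]]'; cat > chk.py <<'E'
from gap import *
def line(P,f,a): # total least squares angle of 2D pts
    vx,vy,x,y=cv2.fitLine(P.astype(np.float32),cv2.DIST_HUBER,0,.001,.001).ravel(); return np.degrees(np.arctan(vy/vx)),x,y
o=bot.get_obs()
F=np.array([.5785,-.1635]);U=np.array([.888,.4597]);V=np.array([-.4597,.888])
print("t",o["t"],"tcp",((o["eef_pos"][:2]-F)@U).round(4),((o["eef_pos"][:2]-F)@V).round(4),o["eef_pos"].round(4),"F",o["contact_force"].round(1),"push",(o["contact_force"][:2]@V).round(1))
for c,sx in (("top",0),("side",1)):
    p,d=bot.read_camera(c); C=cloud(c,d); 
    u=(C[...,:2]-F)@U; v=(C[...,:2]-F)@V
    m=(C[...,2]>.033)&(C[...,2]<.046)&(abs(u)<.1)&(v>-.025)&(v<.075)&(d>0)
    # per-slice along u: row edges
    rows=[]
    for a in np.arange(-.085,.086,.01):
        s=m&(abs(u-a)<.005); h,e=np.histogram(v[s],bins=np.arange(-.02,.075,.002)); vs=np.sort(v[s])
        if len(vs)<15: continue
        g=np.diff(vs); k=np.argmax(g); rows.append((round(a,3),len(vs),*np.round(1000*np.array([vs[0],vs[k],vs[k+1],vs[-1],g[k]]),1)))
    print(c); [print(*r) for r in rows]
    for l in ("loose_rail","spacer","fixed_rail"):
        for s in bot.silhouettes(c,l):
            mm=s["mask"]&(d>0)&(C[...,2]>.033)&(C[...,2]<.046)
            if mm.sum()>100: 
                uv=np.stack([u[mm],v[mm]],1); r=cv2.minAreaRect((uv*1000).astype(np.float32)); print(l,round(s["p"],2),r)
E
python3 chk.py
```

```text
t: 18.52
eef_pos: [0.5883, -0.08, -0.0046]
tool_rot: [-0.004, 0.972, 0.237, -0.001]
contact_force: [-5.1, 15.9, 11.1]
gripper_width: 0.001
t 18.525 tcp 0.0471 0.0697 [ 0.5883 -0.08   -0.0046] F [-5.1 15.9 11.1] push 16.5
top
-0.085 104 -13.2 17.5 28.5 58.3 11.0
-0.075 105 -13.0 17.6 27.2 58.5 9.5
-0.065 110 -12.4 17.9 28.2 58.5 10.3
-0.055 107 -12.7 16.8 27.8 58.8 11.0
-0.045 112 -12.8 17.3 27.8 58.6 10.5
-0.035 104 -11.7 17.1 27.9 58.7 10.8
-0.025 106 -12.3 17.6 29.4 59.4 11.7
-0.015 107 -13.3 17.0 28.4 59.0 11.4
-0.005 91 -13.7 17.6 28.2 59.1 10.7
0.005 89 -13.4 18.5 20.6 46.1 2.1
0.015 102 -12.1 6.9 8.9 47.9 1.9
0.025 91 -13.2 12.1 13.8 41.5 1.6
0.035 57 -13.1 25.4 28.9 28.9 3.5
0.045 31 -12.3 7.3 10.2 13.0 2.8
loose_rail 0.7 ((-29.665767669677734, 43.55329132080078), (118.29638671875, 31.409927368164062), 0.7924849987030029)
side
-0.085 128 -16.0 13.9 25.2 54.6 11.3
-0.075 111 -15.7 13.9 25.1 54.9 11.1
-0.065 107 -15.9 14.1 25.4 55.0 11.3
-0.055 110 -16.0 14.6 25.4 55.2 10.8
-0.045 105 -15.9 14.1 25.7 55.0 11.6
-0.035 100 -16.0 14.6 25.9 55.5 11.3
-0.025 99 -16.1 13.4 25.8 55.5 1
[... 167 characters left out ...]
 47.9 55.6 2.0
0.035 144 -15.8 63.5 65.3 72.9 1.8
0.045 88 -15.9 14.6 27.7 68.0 13.1
0.055 76 -16.0 14.8 30.1 56.2 15.3
0.065 78 -15.8 14.8 30.4 56.1 15.6
0.075 75 -16.1 15.8 33.1 56.1 17.3
0.085 69 -15.7 17.8 35.2 56.2 17.5
loose_rail 0.73 ((1.9452667236328125, 40.969482421875), (183.21783447265625, 30.402969360351562), 0.9206225275993347)
loose_rail 0.44 ((48.5704231262207, 20.103342056274414), (13.167186737060547, 89.94063568115234), 89.23353576660156)
spacer 0.55 ((41.639122009277344, 20.267627716064453), (99.53657531738281, 12.791831970214844), 0.6043384075164795)
fixed_rail 0.75 ((0.33319854736328125, -0.7043542861938477), (181.95567321777344, 30.743350982666016), 0.010278086178004742)
```

```bash
python3 -m creep '[[[0,0.1,-0.15,0,0,0,0],[0,0.2,-0.3,0,0,0,0],[0,0.3,-0.3,0,0,0,0],[0,0.3,-0.3,0,0,0,0],[0,0.3,-0.3,0,0,0,0]]]'; python3 chk.py; python3 - <<'E'
from h import *
p,d=bot.read_camera("side"); crop(p,310,210,450,340,"pics/s19.png",5); cv2.imwrite("pics/side19.png",p)
E
```

```text
t: 19.55
eef_pos: [0.5884, -0.0801, -0.0038]
tool_rot: [-0.005, 0.971, 0.237, -0.002]
contact_force: [-1.6, 18.3, -4.3]
gripper_width: 0.003
t 19.55 tcp 0.0471 0.0695 [ 0.5884 -0.0801 -0.0038] F [-1.6 18.3 -4.3] push 17.0
top
-0.085 100 -13.3 17.1 29.7 59.2 12.6
-0.075 109 -13.1 17.1 28.4 59.6 11.3
-0.065 113 -12.1 17.4 28.2 59.4 10.8
-0.055 105 -12.5 16.6 29.2 58.5 12.5
-0.045 108 -14.1 17.9 28.6 59.6 10.6
-0.035 109 -12.5 17.2 28.5 58.8 11.3
-0.025 108 -12.9 17.2 29.3 59.7 12.1
-0.015 107 -14.2 17.7 28.7 59.7 11.0
-0.005 88 -12.8 17.3 29.1 59.6 11.8
0.005 91 -13.3 16.3 18.2 45.5 1.9
0.015 101 -13.6 27.0 29.2 46.6 2.2
0.025 91 -13.4 23.5 25.2 42.3 1.7
0.035 58 -13.0 27.6 31.5 34.1 3.8
0.045 33 -12.5 9.5 12.9 12.9 3.4
loose_rail 0.9 ((-30.38385009765625, 43.98493957519531), (116.39795684814453, 31.4681339263916), 0.09482347965240479)
fixed_rail 0.97 ((-19.857276916503906, 3.073357582092285), (140.6168670654297, 31.923137664794922), 0.35768288373947144)
side
-0.085 133 -15.6 13.9 26.1 56.2 12.2
-0.075 111 -16.1 14.0 25.8 55.4 11.8
-0.065 104 -16.1 14.4 26.1 55.8 11.7
-0.055 114 -15.8 
[... 175 characters left out ...]
8 -16.1 14.0 26.0 56.0 12.0
0.005 112 -15.6 21.4 23.1 55.5 1.7
0.015 99 -15.8 38.8 40.6 56.3 1.8
0.025 111 -15.8 35.3 36.8 55.8 1.5
0.035 144 -15.7 55.3 57.7 72.9 2.5
0.045 89 -16.1 14.2 27.8 59.3 13.6
0.055 79 -16.0 14.1 29.2 56.4 15.1
0.065 76 -15.7 14.0 30.4 55.4 16.4
0.075 67 -15.9 16.1 33.1 55.1 17.0
0.085 74 -15.8 16.1 33.9 55.8 17.8
loose_rail 0.61 ((2.10455322265625, 40.774932861328125), (183.85400390625, 30.94155502319336), 0.15120385587215424)
loose_rail 0.59 ((-0.179107666015625, -19.65673065185547), (181.17050170898438, 151.27862548828125), 0.059152837842702866)
fixed_rail 0.77 ((-0.751220703125, -0.5277519226074219), (180.04290771484375, 31.091466903686523), 0.01537726353853941)
```

View pics/s19.png

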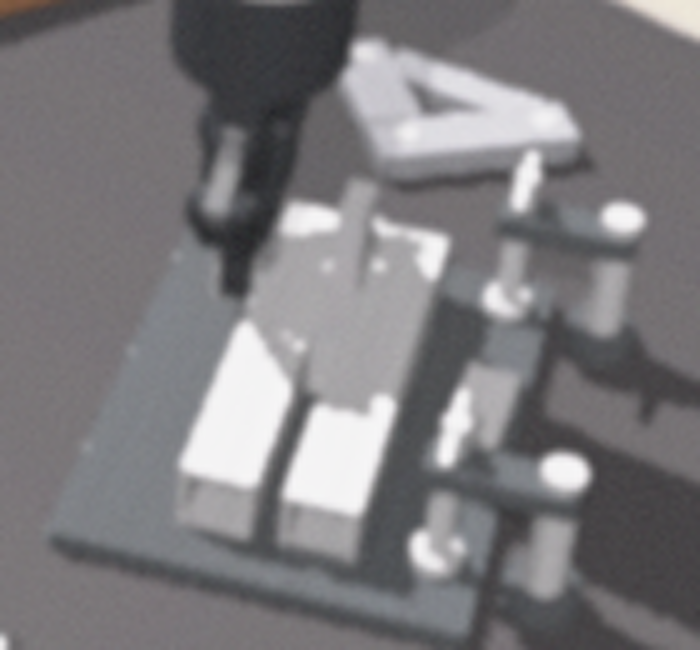

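Taking off the downward drag freed the tube: the gap is now about 12.1 mm at every slice where it is visible, and the tubes are parallel within about 0.15°. I'll bring the vertical force back towards zero and firm the push slightly.

```bash
python3 -m creep '[[[0,0.1,0.0,0,0,0,0],[0,0.2,0.0,0,0,0,0],[0,0.3,0.02,0,0,0,0],[0,0.3,0.04,0,0,0,0],[0,0.3,0.04,0,0,0,0],[0,0.3,0.04,0,0,0,0]]]'; python3 chk.py | grep -v "^0.0[0-4]"; python3 - <<'E'
from h import *
p,d=bot.read_camera("side"); cv2.imwrite("pics/side20.png",p)
p,d=bot.read_camera("top"); cv2.imwrite("pics/top20.png",p)
E
```

```text
t: 20.75
eef_pos: [0.5884, -0.0801, -0.0042]
tool_rot: [-0.007, 0.971, 0.238, -0.003]
contact_force: [-6.2, 24.1, 1.3]
gripper_width: 0.002
t 20.75 tcp 0.0471 0.0695 [ 0.5884 -0.0801 -0.0042] F [-6.2 24.1  1.3] push 24.3
top
-0.085 103 -12.7 17.6 29.2 59.2 11.6
-0.075 107 -13.5 17.3 28.9 59.4 11.6
-0.065 109 -13.6 17.5 29.1 58.6 11.6
-0.055 103 -12.7 17.3 28.9 59.3 11.6
-0.045 106 -13.1 16.7 29.0 59.1 12.3
-0.035 107 -11.8 16.9 29.3 59.3 12.3
-0.025 103 -12.5 17.3 29.0 59.0 11.7
-0.015 106 -13.2 16.8 29.2 58.5 12.3
-0.005 91 -12.4 17.7 29.1 59.1 11.4
fixed_rail 0.9 ((-19.221771240234375, 2.28720760345459), (141.62257385253906, 31.709774017333984), 0.08716455847024918)
side
-0.085 128 -15.9 13.7 26.0 56.0 12.3
-0.075 115 -16.0 13.6 25.7 56.0 12.2
-0.065 108 -15.7 14.0 26.0 55.9 12.1
-0.055 107 -16.0 14.3 26.1 55.9 11.8
-0.045 108 -15.9 13.8 25.9 55.8 12.1
-0.035 101 -15.8 14.1 26.1 55.6 12.0
-0.025 99 -15.8 13.7 25.8 56.0 12.1
-0.015 96 -15.8 13.7 25.9 56.1 12.2
-0.005 96 -15.7 13.9 26.0 56.0 12.0
0.055 83 -15.9 14.3 29.7 56.1 15.4
0.065 71 -16.0 14.0 29.9 56.1 15.9
0.075 71 -15.6 16.3 32.2 55.3 15.9
0.085 74 -15.7 16.3 34.7 56.1 18.5
loose_rail 0.63 ((1.6939315795898438, 40.66626739501953), (181.14260864257812, 30.79987335205078), 0.04902934655547142)
fixed_rail 0.67 ((-0.5762786865234375, -1.1164121627807617), (30.042346954345703, 179.80311584472656), 89.87313842773438)
```

View pics/top20.png

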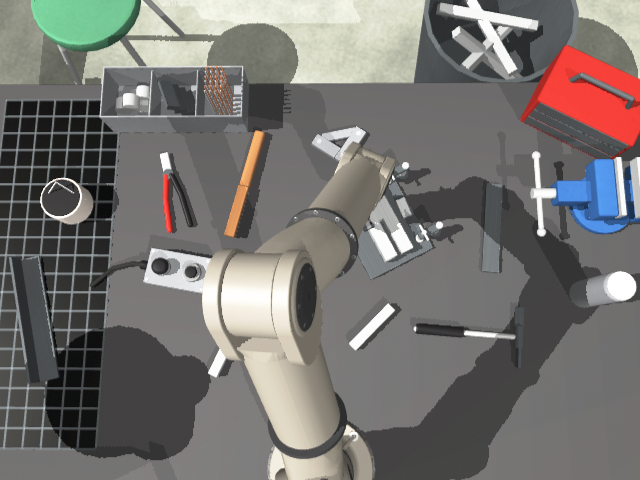

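View pics/side20.png

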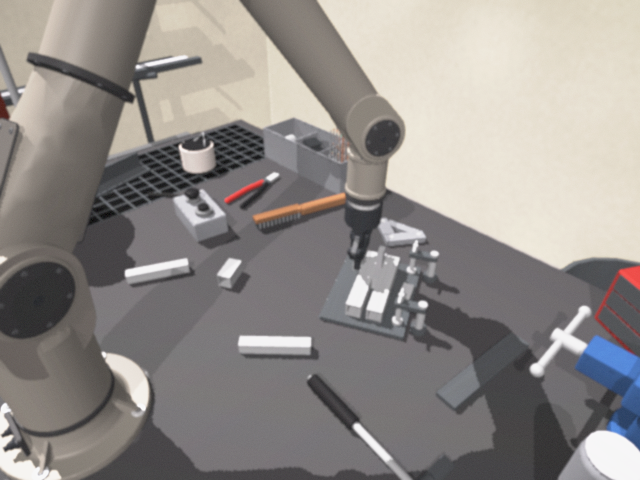

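Both views show the tubes parallel with the bystanders where they were, and the push is 24 N. I'll check that the hold is steady and hand in.

```bash
python3 -m creep '[[[0,0,0,0,0,0,0],[0,0,0,0,0,0,0],[0,0,0,0,0,0,0],[0,0,0,0,0,0,0]]]'; python3 - <<'E'
from station import bot
print(bot.get_obs()["contact_force"]); print(bot.hand_in())
E
```

```text
t: 21.75
eef_pos: [0.5884, -0.0801, -0.0042]
tool_rot: [-0.007, 0.971, 0.238, -0.003]
contact_force: [-6.5, 24.5, 1.8]
gripper_width: -0.002
[-6.51521811 24.52855191  1.7629234 ]
the job is handed in; nothing more can be done
None
```

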